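# Hang the vial holder in the thawing bath and lock it with its divider

## Task

Get the empty thawing bath ready: push its sliding cover fully open, hook the bent lip of the metal vial holder over the bath's long rim nearest the robot so that the vials hang inside the open bay, then slide the holder along the rim under the ledge until it is up against the end wall. Then slide the metal divider plate from its white stand edgewise down into the bath's guide slot, all the way to the floor, so that it locks the holder in. Set both down without dropping them, leave the cover open, and do not disturb the blue vial rack, the blue vial box or the bottle.

Things in the scene. Friction and masses are not known exactly. Their poses are not given: they have to be found in the camera images.
- tank: The thawing bath, fixed, turned up to 0.3 rad. Origin: centre of the underside of its steel trough; y along its length, -x towards the robot, z up. Trough 140 (x) by 300 (y) by 110 mm high, walls and floor 6 mm: rim at z 110, near wall x -70..-64, floor top z 6. A deck flush with the rim closes the +y half (y over 4 mm); the -y half is the bay, first under the sliding cover.
- end_wall (a point): Middle of the top edge of the inner end wall face, (0, -144, 110) mm in the bath's frame (all points on the bath and cover have the bath's axes). Beyond this wall stands a white control head: 140 mm (x), y -215..-150, 164 mm high.
- ledge (a point): Centre of the underside of the white ledge that reaches from the control head over the near corner of the bay: x -100..-20, y -160..-98, z 156..164 mm in the bath's frame. A gripper cannot come down there; the hung holder (top 148 mm) fits under it.
- rim (a point): Point on top of the near wall, (-67, -45, 110) mm in the bath's frame: a free stretch of rim to hook the holder on once the cover is open.
- guide_mouth (a point): Centre of the top of the plate's guide slot, (45, -64, 90) mm in the bath's frame. A grey upright guide on the far wall inside the bay, x 26..64 mm; slot 8.5 mm wide in y, running down to the floor, open above and to -x. Above this point the mouth flares to about 25 mm at z 106 mm. The plate goes in from above, across the bath.
- cover (a joint): Sliding cover, m: 0 = shut over the bay, grows as it moves to the bath's +y, stop at 0.16 = fully open, lying over the deck. Starts at 0 to 0.03, moves at about 1.5 N, stays where left. Grey plate 140 (x) by 125 (y) by 6 mm lying on the rims (z 111..117) with an upright flange. It must be open before anything can go in the bay.
- cover_flange (a point): Centre of the cover's upright flange, to push it by: 50 mm (x) by 8 mm (y), z 117..145 mm in the bath's frame; this point at x 0, y = -35 mm + the joint value, z 131 mm. Push its -y face; about 55 mm lies free between that face and the ledge.
- holder_mid (a point): Metal vial holder with four capped vials, loose on the bench, 0.16 kg. Point: centre of its body (28 x, 70 y, 72 high), 36 mm above the underside. z up, y along it, lip on the -x side: a 4 mm top plate (z 72..76 over the underside) runs out to -x and bends down 28 mm; the gap for the rim is x -25..-14, the flared tip ends at x -33. Hung and home it is at about (-47, -109, 74) mm in the bath's frame.
- holder_fin (a point): Centre of the holder's upright fin, to grasp or push it by: 12 mm (x) by 44 mm (y), 76..110 mm above the holder's underside; this point at 93 mm, straight above holder_mid. Axes as holder_mid. When hung, the top plate's underside lies on the rim, 72 mm above the holder's underside; it may lean 0.1 rad.
- plate_mid (a point): Divider plate: metal sheet 112 (x) by 6 (y) by 108 mm high, 0.14 kg, upright and loose in its stand. Point: sheet's centre, 54 mm above its lower edge; x along its width, y through its thickness, z up; either end may go in the guide. In place it stands across the bath with this point at about (4, -64, 60) mm in the bath's frame (x within 10). It clears the holder only when that is at the end wall.
- plate_tab (a point): Point in the plate's grip tab, 127 mm above the plate's lower edge, straight above plate_mid, axes as plate_mid. Tab 30 mm (x) by 10 mm (y), free from 108 to 145 mm above the lower edge.
- stand: White slotted stand of the plate, fixed, 80 (x) by 50 (y) by 36 mm high; slot along x, 9 mm wide, its floor at z 8 mm. Origin at the centre of its underside. Holder and stand are sometimes swapped on the bench.
- plain_rack: Bystander: blue strip rack, 30 by 90 by 71 mm with five vials and no lip. Origin at the centre of its underside. Leave it alone.
- bottle: Bystander: closed brown bottle, 64 mm across, 150 mm high. Origin at the centre of its underside.
- vial_box: Bystander: open blue box 130 by 130 by 45 mm full of vials, 62 mm high with them. Origin at the centre of its underside.
Things that resemble listed ones, but are neither listed nor needed, are in the scene too. Of the things shaped like the part that bears plate_mid, the aluminium one is meant. Leave any red look-alike of the part that bears holder_mid alone.

How it is judged:
By the outcome, as a careful person would: the job done as asked, in the order asked, and still so for the second after the job is handed in, with the robot touching nothing.
It also fails if it takes over 72 s, if anything falls off the work surface, if the arm or the gripper's body presses on something with over 40 N, if the wrist force passes 120 N, or if a joint passes its speed limit or range.

## Robot

A 6-joint arm with a two-finger parallel gripper is mounted at the origin on the work surface. World frame = base frame: x ahead of the robot, y to its left, z up, the work surface at z = 0. Lengths are in mm, angles in rad, forces in N, time in s.
With the tool pointing down it reaches from about 275 to 750 mm from the base axis. Payload 10.2 kg.
Tool frame: the origin (TCP) lies between the finger pads; the fingertips stand 22 mm ahead of it and the grasp point (between the pads) lies 3 mm ahead of it (ctrl.nose_length is the distance from the TCP to the fingertips, in mm); y points along the fingers, z is the direction in which the jaws open and shut, and the axes are right-handed (so a half turn about y gives the same grasp; the last joint's range is limited). The gripper opens to 85 mm and grips with 20 to 120 N. Pads are 22 mm wide; open, the fingers measure 114 mm over their backs; the gripper's body (76 mm by 85 mm) begins 54 mm behind the grasp point. The pads swing forward as they close: fully open they stand 13 mm farther back than shut.
Start: joints at [1.031, 0.313, 1.498, -0, 1.331, -0.223], TCP at [163.565, 498.876, 224.994] pointing down, gripper open.
Joint ranges: [-2.94, 2.94], [-0.97, 2.17], [0.19, 2.56], [-1.23, 4.37], [0.02, 3.11], [-2.88, 2.88]. Speed limits (rad/s): [2.39, 2.39, 3.01, 3.14, 3.14, 3.14].

## Interface

Orientations are given as a unit quaternion [w, x, y, z].
In Python, from rig import ctrl, eyes, models gives the robot as it stands.
- The arm moves only by the shell command python3 -m crank 'ROWS' [FORCE]. ROWS is JSON, a list of rows, each an object with "dp": the shift along the tool's x, y, z in mm, a list of three; "roll": the turn about the tool's y in rad; "gripper": the closure in counts, from 0 (fully open) to 255 (shut). A call has 1 to 10 rows; each row is the pose to reach, as a shift and turn from the pose commanded when the call began, along the tool's axes at that moment; what a row does not reach only later rows make up. A row lasts 1/12 s, in which the tool goes at most 41.7 mm and 7.16 degrees, less where a joint would pass 70% of its speed; a pose out of reach is approached as far as the arm can. A call with a gripper value outside its range is refused whole. The fingers move at their own pace and stop on an object; FORCE is the grip in N (left out, the last holds). Time passes only in rows, so rows that repeat a pose let the fingers close. It gives the time, the measured TCP pose, the force and the opening at its end, in the units of the state.
- ctrl.sense(): the state, without advancing time (a new reading comes with each control period).
- eyes.capture(name): name is "side" or "top" or "wrist"; returns a dict with "color" (480x640x3 uint8, red, green, blue), "fx", "fy", "cx", "cy" (pixels), "R" (3x3) and "t" (3): a world point X has camera coordinates R X + t. Camera axes: x right, y down, z forward; pixel columns grow to the right and rows downward; lengths in mm; the calibration is good to about 2 mm. A picture is of the moment at which its call begins. There is no depth.
- ctrl.finish_job(): hands the job in, once; it reports no verdict.
Trained networks look in a picture, given as the dict that the camera call returned (one of the last four; its "shot" number tells which), for a name from the list of things; names that differ only in an ending like _2 or _b are one class to them, and where a whole thing is asked for, a point or a joint stands for the part that bears it (a point fixed in the world has none). Each returns a list of dicts, best first, with "confidence" (0 to 1); they miss things now and then, are a little off and sometimes report something else, mostly with a low value. They report only what shows in the picture. A call takes as long as a camera call. They do not tell look-alikes from the thing itself.
- models.spot_in(picture, label): "extent" ([centre column, centre row, width, height] in pixels, round what is visible of it).
- models.spot_point(picture, label): "centre" ([column, row] in pixels: a listed point, or the origin of a listed thing).
The state is a dict: "time_s": time; "joints": joint angles; "dq": joint speeds; "tau": joint torques, N m; "eef_pos": TCP position; "ee_rot": TCP orientation; "force": force on the tool from outside, world axes, zero at the start; "wrist_torque": the same for the moment, N m; "grip_width": opening from 0.0 (shut) to 1.0 (fully open).
Only numpy, scipy, OpenCV 4.12 (cv2) and the standard library are available. Lean on these libraries where they do the work, as an engineer would, in place of code of your own. Each camera call takes 0.05 s, during which the arm holds its last target. There are 200 camera calls.

## Working session

There is one attempt and no reset: what is moved stays moved. The work goes in short steps, Python scripts to look and compute and a shell command to move; the robot and the scene stay as the last step left them, time stands still between calls to the robot, and variables do not carry over. Pictures are saved under pics/ and viewed, about 8 in all and at most 12, crops included, and the job is handed in when it is done.

```bash
ls; mkdir -p pics; cat > h.py <<'E'
import numpy as np, cv2
from rig import ctrl, eyes, models
def save(p,n,crop=None,s=1):
    im=p["color"][:,:,::-1]
    if crop: im=im[crop[1]:crop[3],crop[0]:crop[2]]
    cv2.imwrite(f"pics/{n}.png",cv2.resize(im,None,fx=s,fy=s))
def proj(p,X):
    c=np.asarray(p["R"])@np.asarray(X,float)+np.asarray(p["t"]); return np.array([p["fx"]*c[0]/c[2]+p["cx"],p["fy"]*c[1]/c[2]+p["cy"]])
def ray(p,uv):
    R=np.asarray(p["R"]);d=R.T@np.array([(uv[0]-p["cx"])/p["fx"],(uv[1]-p["cy"])/p["fy"],1]);return -R.T@np.asarray(p["t"]),d/np.linalg.norm(d)
def atz(p,uv,z):
    o,d=ray(p,uv);return o+d*(z-o[2])/d[2]
def tri(obs):
    A=np.zeros((3,3));b=np.zeros(3)
    for p,uv in obs:
        o,d=ray(p,uv);M=np.eye(3)-np.outer(d,d);A+=M;b+=M@o
    return np.linalg.solve(A,b)
E
python3 - <<'E'
from h import *
np.set_printoptions(precision=1,suppress=True)
s=ctrl.sense();print(s, ctrl.nose_length)
T=eyes.capture("top");S=eyes.capture("side")
im=np.hstack
save(T,"t1");save(S,"s1")
for p,n in((T,"top"),(S,"side")):
    print(n,-np.asarray(p["R"]).T@p["t"])
    for l in "tank end_wall ledge rim guide_mouth cover_flange holder_mid holder_fin plate_mid plate_tab stand plain_rack bottle vial_box".split():
        print(l,[(np.round(q["centre"],1).tolist(),round(q["confidence"],2)) for q in models.spot_point(p,l)[:4]])
E
```

```text
pics
{'time_s': 0.0, 'joints': array([ 1. ,  0.3,  1.5, -0. ,  1.3, -0.2]), 'dq': array([-0.,  0.,  0.,  0.,  0., -0.]), 'tau': array([ -0. , -41.2, -26. ,  -0. ,   0. ,  -0. ]), 'eef_pos': array([163.4, 498.6, 224.4]), 'ee_rot': array([-0.7,  0.7, -0.1,  0.1]), 'force': array([ 0.1,  0.1, -0.4]), 'wrist_torque': array([ 0., -0., -0.]), 'grip_width': 0.9998242134964858} 22.0
top [ 411.5   51.1 1038.4]
tank [([440.9, 258.7], 0.78)]
end_wall [([520.5, 243.8], 0.86)]
ledge [([529.4, 267.1], 0.77)]
rim [([483.5, 283.5], 0.86)]
guide_mouth [([472.5, 233.3], 0.75)]
cover_flange [([460.1, 250.6], 0.83)]
holder_mid [([205.3, 262.4], 0.58), ([149.4, 263.4], 0.58)]
holder_fin [([199.2, 257.7], 0.73), ([144.1, 259.5], 0.69), ([458.5, 251.7], 0.27)]
plate_mid [([337.4, 325.0], 0.61)]
plate_tab [([210.9, 322.0], 0.92), ([338.1, 324.1], 0.78), ([262.8, 271.1], 0.6)]
stand [([270.6, 275.6], 0.88)]
plain_rack [([270.3, 207.3], 0.64)]
bottle [([335.5, 189.3], 0.72)]
vial_box [([205.5, 194.4], 0.95)]
side [ 354.  -869.6  735.7]
tank [([359.9, 372.3], 0.84), ([280.9, 241.1], 0.68)]
end_wall [([279.2, 213.1], 0.54), ([388.8, 278.3], 0.36)]
ledge [([375.2, 370.5], 0.82)]
rim [([372.4, 371.9], 0.68), ([338.9, 358.3], 0.67)]
guide_mouth [([404.0, 349.7], 0.82)]
cover_flange [([362.5, 317.4], 0.97)]
holder_mid [([268.1, 197.3], 0.89), ([274.6, 218.9], 0.68), ([374.4, 369.0], 0.44)]
holder_fin [([262.2, 176.3], 0.69), ([278.9, 198.2], 0.54)]
plate_mid [([230.2, 227.5], 0.91), ([279.3, 242.0], 0.66), ([248.6, 287.8], 0.62), ([391.3, 278.1], 0.21)]
plate_tab [([227.1, 204.9], 0.96), ([249.0, 257.7], 0.94), ([281.2, 216.0], 0.62)]
stand [([284.0, 263.5], 0.69), ([335.4, 214.4], 0.45)]
plain_rack [([348.8, 248.3], 0.73), ([282.3, 241.6], 0.27)]
bottle [([389.8, 278.1], 0.7)]
vial_box [([334.7, 213.4], 0.66), ([358.2, 372.4], 0.19)]
```

View pics/t1.png

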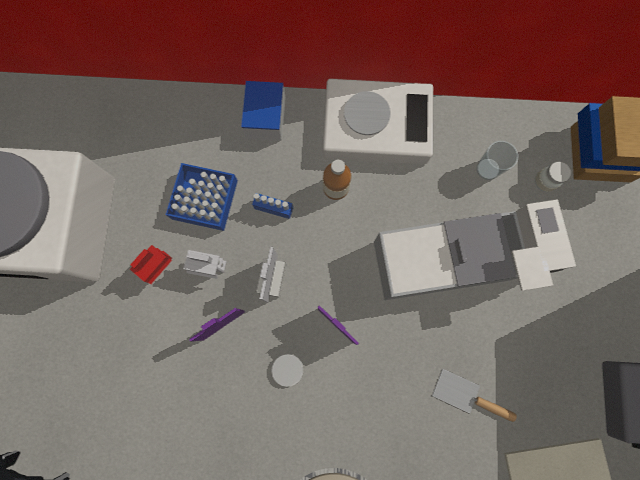

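View pics/s1.png

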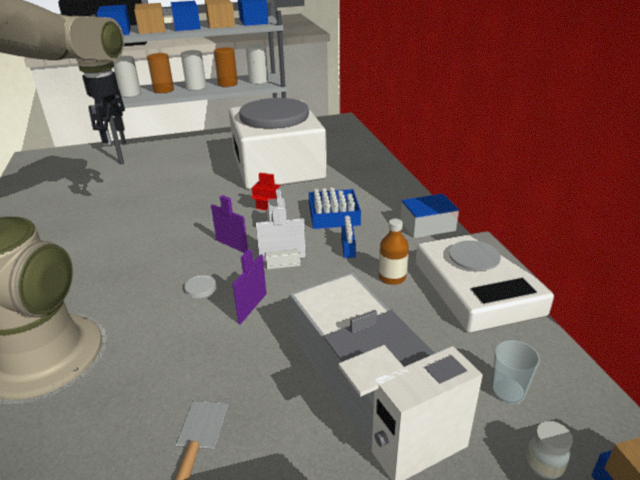

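```bash
cat > loc.py <<'E'
from h import *
from scipy.optimize import least_squares
np.set_printoptions(precision=2,suppress=True)
T=eyes.capture("top");S=eyes.capture("side")
def nn(p,l,uv):
    q=models.spot_point(p,l); q=[np.array(a["centre"]) for a in q]
    q=[a for a in q if np.linalg.norm(a-uv)<14]; return min(q,key=lambda a:np.linalg.norm(a-uv)) if q else np.array(uv,float)
# tank
obs=[]
P={"end_wall":(0,-144,110),"ledge":(-60,-129,156),"rim":(-67,-45,110),"cover_flange":(0,-35,131),"tank":(0,0,0)}
g={"T":{"end_wall":(520,244),"ledge":(529,267),"rim":(483,283),"cover_flange":(460,250),"tank":(441,259)},
   "S":{"ledge":(375,370),"cover_flange":(362,317)}}
for n,p in (("T",T),("S",S)):
    for l,uv in g[n].items(): obs.append((p,l,nn(p,l,uv)))
def w(v,l):
    q=np.array(P[l],float)+([0,v[3],0] if l=="cover_flange" else 0)
    c,s=np.cos(v[2]),np.sin(v[2]);return np.array([v[0]+c*q[0]-s*q[1],v[1]+s*q[0]+c*q[1],q[2]])
f=lambda v:np.concatenate([proj(p,w(v,l))-uv for p,l,uv in obs])
r=least_squares(f,[420,-100,0,10],x_scale=[10,10,.1,10],loss="soft_l1",f_scale=2)
print("tank",r.x);
for (p,l,uv),e in zip(obs,f(r.x).reshape(-1,2)): print(l,uv,e)
E
python3 - <<'E'
from loc import *
for l,a,b in (("holder_fin",(199,258),(279,198)),("holder_mid",(205,262),(275,219)),("plate_tab",(263,271),(281,216)),("plain_rack",(270,207),(349,248)),("bottle",(335,189),(390,278)),("stand",(271,276),(284,263))):
    ua,ub=nn(T,l,a),nn(S,l,b);X=tri([(T,ua),(S,ub)]);print(l,X,proj(T,X)-ua,proj(S,X)-ub)
save(T,"t2",(125,190,325,340),4)
E
```

```text
tank [ 587.97 -224.07    0.22   30.63]
end_wall [519.5 243.4] [ 0.55 -1.02]
ledge [528.4 269.7] [ 1.93 -1.64]
rim [482.1 279.9] [0.07 0.76]
cover_flange [459.5 252. ] [-0.22 -1.11]
tank [441.6 260.8] [-1.09  0.07]
ledge [374.  369.8] [-2.1  -0.29]
cover_flange [362.4 319. ] [-0.31  0.36]
holder_fin [555.   324.34  80.17] [ 0.5  -2.58] [-2.14  0.42]
holder_mid [548.59 319.68  28.03] [-0.32  1.89] [ 1.61 -0.34]
plate_tab [527.06 176.84 123.85] [ 0.26 -1.49] [-1.32  0.26]
plain_rack [697.36 185.94  -4.71] [ 0.19 -0.97] [-0.91  0.27]
bottle [751.57  29.97  -3.21] [ 0.08 -0.35] [-0.36  0.12]
stand [525.69 183.54 -22.91] [-0.12  0.76] [ 0.73 -0.15]
```

View pics/t2.png

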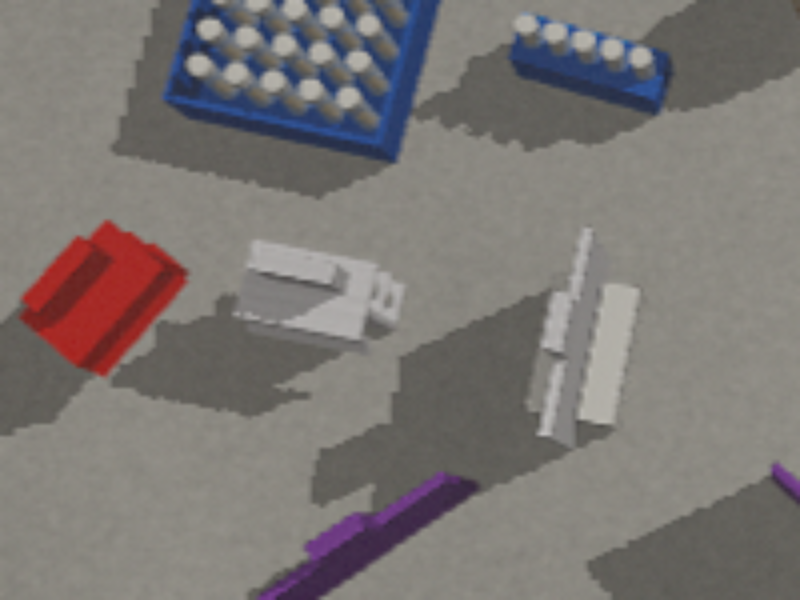

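```bash
cat >> h.py <<'E'
from scipy.spatial.transform import Rotation as Ro
def pose():
    s=ctrl.sense();q=s["ee_rot"];return np.array(s["eef_pos"]),Ro.from_quat([q[1],q[2],q[3],q[0]]).as_matrix(),s
def go(x,y,z,yaw):
    "dp, roll to TCP target with the jaw axis at world yaw (mod pi)"
    p,R,s=pose();cur=np.arctan2(R[1,2],R[0,2]);d=(yaw-cur+np.pi/2)%np.pi-np.pi/2
    print("dp",np.round(R.T@(np.array([x,y,z])-p),1),"roll",round(-d if R[2,1]<0 else d,3),"| yaw now",round(cur,3),"pos",np.round(p,1),"F",np.round(s["force"],1),"g",round(s["grip_width"],3),"j6",round(s["joints"][5],2),"t",round(s["time_s"],2))
E
python3 - <<'E'
from h import *
print(pose()[1].round(3)); go(470,245,330,-0.2)
p=eyes.capture("wrist");print(p["R"],p["t"],pose()[0],-np.asarray(p["R"]).T@p["t"],p["fx"])
E
```

```text
[[ 0.95  -0.     0.312]
 [-0.312 -0.     0.95 ]
 [ 0.    -1.    -0.   ]]
dp [ 370.3 -105.  -145.8] roll 1.454 | yaw now 1.254 pos [163.6 498.9 225. ] F [0.9 0.5 0.4] g 1.003 j6 -0.22 t 2.55
[[ 0.31194339  0.95009941 -0.0015592 ]
 [ 0.91609352 -0.30034238  0.26564471]
 [ 0.25192059 -0.08429449 -0.96406974]] [-523.99034499  -34.8906352   378.45776665] [163.55899252 498.88039513 224.99531024] [100.07710186 519.26568593 373.31118428] 388.10849027145065
```

```bash
python3 -m crank '[{"dp":[370,-60,-90],"roll":1.25,"gripper":0},{"dp":[370,-60,-90],"roll":1.25,"gripper":0},{"dp":[370,-60,-90],"roll":1.25,"gripper":0},{"dp":[370,-60,-90],"roll":1.25,"gripper":0},{"dp":[370,-60,-90],"roll":1.25,"gripper":0},{"dp":[370,-60,-90],"roll":1.25,"gripper":0},{"dp":[370,-60,-90],"roll":1.25,"gripper":0},{"dp":[370,-60,-90],"roll":1.25,"gripper":0},{"dp":[370,-60,-90],"roll":1.25,"gripper":0},{"dp":[370,-60,-90],"roll":1.25,"gripper":0}]'
python3 - <<'E'
from h import *
np.set_printoptions(precision=2,suppress=True)
go(530,260,250,-.2)
W=eyes.capture("wrist");np.save("w1.npy",W,allow_pickle=True);save(W,"w1")
for l in ("holder_fin","holder_mid","plate_tab","plate_mid"): print(l,[(np.round(q["centre"],1),round(q["confidence"],2)) for q in models.spot_point(W,l)[:3]])
E
```

```text
time_s: 3.43
eef_pos: [491.3, 294.6, 285.2]
ee_rot: [-0.499, 0.498, -0.501, 0.502]
force: [0.8, -0.1, -0.0]
grip_width: 0.999
dp [34.4 35.3 38.9] roll 0.193 | yaw now -0.007 pos [491.3 294.6 285.2] F [ 0.8 -0.1 -0. ] g 0.999 j6 0.34 t 3.43
holder_fin [(array([383.7, 184. ]), 0.74), (array([374.5,  24.3]), 0.62)]
holder_mid []
plate_tab [(array([355.9, 358.3]), 0.98), (array([220.7, 244.1]), 0.89)]
plate_mid [(array([347.6, 317. ]), 0.78), (array([234.9, 226.6]), 0.65), (array([382.3, 182.7]), 0.58)]
```

View pics/w1.png

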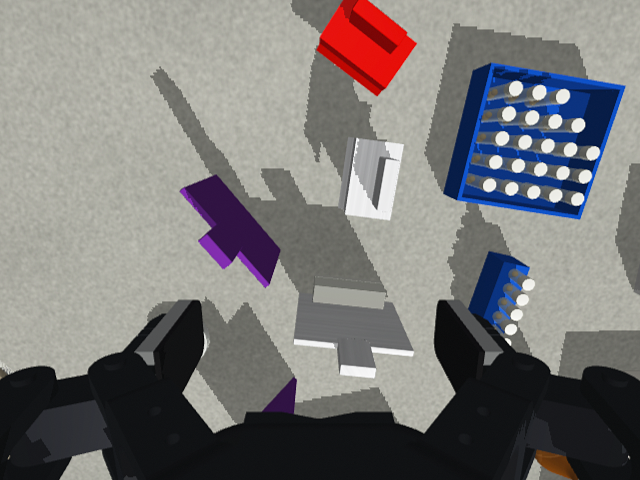

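```bash
python3 - <<'E'
from h import *
np.set_printoptions(precision=1,suppress=True)
W=np.load("w1.npy",allow_pickle=True).item()
for n,z,pts in (("topplate",76,[(352,137),(404,144),(391,220),(345,213)]),("fintop",110,[(388,157),(400,160),(388,210),(377,209)]),("plate top edge",116,[(294,341),(413,353)]),("tabtop",153,[(340,372),(375,374)]),("stand top",36,[(315,278),(386,290),(382,307),(313,302)])):
    X=np.array([atz(W,p,z) for p in pts]);print(n,X[:,:2].tolist() and X[:,:2].round(1).tolist(),X.mean(0)[:2])
    d=X[0]-X[-1];print("  len",np.linalg.norm(d),"ang",np.arctan2(d[1],d[0]), "len2",np.linalg.norm(X[1]-X[0]))
print("fin",atz(W,(383.7,184),93),"tab",atz(W,(355.9,358.3),135))
# mono colour segmentation of fin/top plate
S=W["color"][125:235,330:420].astype(int); cv2.imwrite("pics/w1c.png",cv2.resize(W["color"][120:390,280:440,::-1],None,fx=3,fy=2.2,interpolation=cv2.INTER_CUBIC) if 0 else cv2.resize(W["color"][125:235,280:440,::-1],None,fx=5,fy=5,interpolation=cv2.INTER_NEAREST))
E
```

```text
topplate [[522.0, 357.0], [568.6, 350.6], [559.9, 281.0], [516.5, 288.1]] [541.7 319.2]
  len 69.09979430579054 ang 1.491543662989865 len2 47.072741624037455
fintop [[548.8, 341.4], [558.7, 338.9], [550.5, 297.4], [541.2, 298.3]] [549.8 319. ]
  len 43.73645539377661 ang 1.3971263560192082 len2 10.227782002776776
plate top edge [[468.4, 177.3], [578.0, 164.0]] [523.2 170.7]
  len 110.46825216282369 ang 3.021151881650307 len2 110.46825216282369
tabtop [[508.5, 169.7], [537.6, 167.6]] [523.  168.7]
  len 29.14312590983964 ang 3.0682388131542746 len2 29.14312590983964
stand top [[487.3, 207.8], [565.4, 193.1], [561.8, 172.7], [484.8, 179.3]] [524.8 188.2]
  len 28.57661396846274 ang 1.4832653635254514 len2 79.53563699731599
fin [548.9 317.2  93. ] tab [523.4 171.  135. ]
```

View pics/w1c.png

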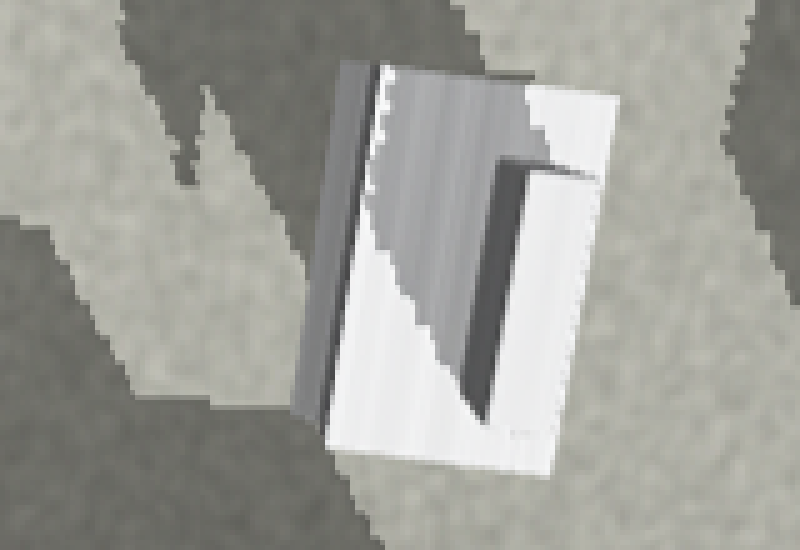

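```bash
python3 -m crank '[{"dp":[400,0,64],"roll":-0.22,"gripper":255},{"dp":[400,0,64],"roll":-0.22,"gripper":255},{"dp":[400,0,64],"roll":-0.22,"gripper":255},{"dp":[400,0,64],"roll":-0.22,"gripper":255},{"dp":[400,0,64],"roll":-0.22,"gripper":255},{"dp":[400,0,64],"roll":-0.22,"gripper":255},{"dp":[400,0,64],"roll":-0.22,"gripper":255},{"dp":[400,0,64],"roll":-0.22,"gripper":255},{"dp":[400,0,64],"roll":-0.22,"gripper":255},{"dp":[400,0,64],"roll":-0.22,"gripper":255}]'
python3 -c "
from h import *
go(595,-345,270,.22)"
```

```text
time_s: 4.52
eef_pos: [552.4, -102.9, 285.1]
ee_rot: [-0.553, 0.554, -0.44, 0.44]
force: [0.0, 1.1, -0.3]
grip_width: 0.002
dp [245.4  15.2 -13.1] roll 0.007 | yaw now 0.227 pos [ 552.4 -102.9  285.1] F [ 0.   1.1 -0.3] g 0.002 j6 -0.62 t 4.52
```

```bash
python3 -m crank '[{"dp":[245,15,-13],"roll":0,"gripper":255},{"dp":[245,15,-13],"roll":0,"gripper":255},{"dp":[245,15,-13],"roll":0,"gripper":255},{"dp":[245,15,-13],"roll":0,"gripper":255},{"dp":[245,15,-13],"roll":0,"gripper":255},{"dp":[245,15,-13],"roll":0,"gripper":255},{"dp":[245,15,-13],"roll":0,"gripper":255},{"dp":[245,15,-13],"roll":0,"gripper":255}]'
python3 - <<'E'
from h import *
np.set_printoptions(precision=2,suppress=True)
W=eyes.capture("wrist");np.save("w2.npy",W,allow_pickle=True);save(W,"w2")
for l in ("end_wall","ledge","rim","cover_flange"): print(l,[(np.round(q["centre"],1),round(q["confidence"],2)) for q in models.spot_point(W,l)[:2]])
P={"end_wall":(0,-144,110),"ledge":(-60,-129,156),"rim":(-67,-45,110),"cover_flange":(0,-4.4,131)}
c,s=np.cos(.22),np.sin(.22)
for l,q in P.items(): print(l,proj(W,(588+c*q[0]-s*q[1],-224+s*q[0]+c*q[1],q[2])))
E
```

```text
time_s: 5.18
eef_pos: [594.6, -343.4, 268.5]
ee_rot: [0.553, -0.553, 0.441, -0.44]
force: [0.3, 0.8, -0.2]
grip_width: -0.001
end_wall [(array([340.6, 251.3]), 0.97), (array([398.3, 155.2]), 0.28)]
ledge [(array([261.2, 250.2]), 0.65)]
rim [(array([258.4, 127.6]), 0.86)]
cover_flange [(array([349.9,  66.7]), 0.94)]
end_wall [342.5  249.25]
ledge [261.16 247.2 ]
rim [256.93 123.68]
cover_flange [348.71  61.  ]
```

View pics/w2.png

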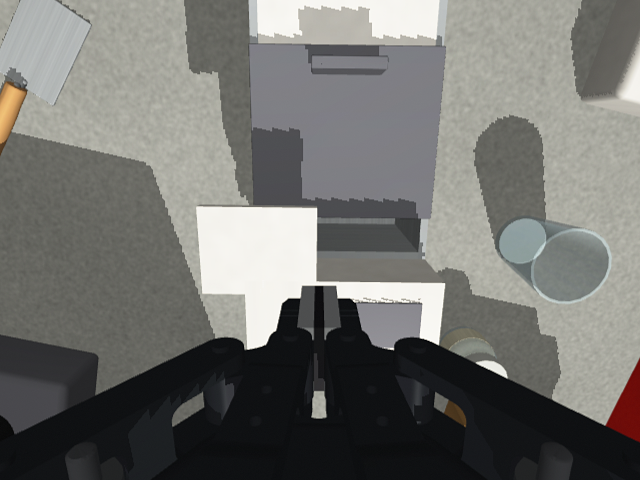

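```bash
cat > fit2.py <<'E'
from h import *
from scipy.optimize import least_squares
np.set_printoptions(precision=2,suppress=True)
W=np.load("w2.npy",allow_pickle=True).item()
o=[((-100,-98,164),(197,206)),((-20,-98,164),(317,207.5)),((-100,-160,164),(202,294)),((0,-144,110),(340.6,251.3)),((-67,-45,110),(258.4,127.6))]
xe=[(70,117,(444,46)),(70,117,(430,218)),(-70,117,(249.5,46))]
def w(v,q):
    c,s=np.cos(v[2]),np.sin(v[2]);return np.array([v[0]+c*q[0]-s*q[1],v[1]+s*q[0]+c*q[1],q[2]])
def inv(v,X):
    c,s=np.cos(v[2]),np.sin(v[2]);d=X[:2]-v[:2];return np.array([c*d[0]+s*d[1],-s*d[0]+c*d[1],X[2]])
def f(v):
    a=[proj(W,w(v,q))-u for q,u in o]; b=[[2*(inv(v,atz(W,u,z))[0]-x)] for x,z,u in xe]
    return np.concatenate([np.ravel(a),np.ravel(b)])
r=least_squares(f,[588,-224,.22],x_scale=[10,10,.1],loss="soft_l1")
print(r.x,f(r.x)); print("flange",inv(r.x,atz(W,(349.9,66.7),131)),inv(r.x,atz(W,(350,64),145)))
E
python3 - <<'E'
from fit2 import *
v=r.x
for q in ((0,-52),): 
    X=w(v,(*q,230));go(*X,v[2]);X=w(v,(*q,147));go(*X,v[2])
print(w(v,(0,125-16,0))-w(v,(0,-52,0)))
E
```

```text
[ 588.47 -225.83    0.21] [-1.07  0.56 -0.01  0.92 -0.03 -0.41  0.17  0.12 -1.93 -2.26 -4.66 -1.79
  1.27]
flange [  0.91  -6.07 131.  ] [ -0.07  -6.61 145.  ]
dp [-62.3  41.   18.9] roll 0.017 | yaw now 0.227 pos [ 594.9 -341.7  271.1] F [0.  0.2 0.1] g -0.005 j6 -0.92 t 5.43
dp [-62.4 124.   18.8] roll 0.017 | yaw now 0.227 pos [ 594.9 -341.7  271.1] F [0.  0.2 0.1] g -0.005 j6 -0.92 t 5.43
[-33.55 157.47   0.  ]
```

```bash
python3 -m crank '[{"dp":[-40,30,19],"roll":0.015,"gripper":255},{"dp":[-62,50,19],"roll":0.015,"gripper":255},{"dp":[-62,90,19],"roll":0.015,"gripper":255},{"dp":[-62,124,19],"roll":0.015,"gripper":255},{"dp":[-62,124,19],"roll":0.015,"gripper":255},{"dp":[-62,124,19],"roll":0.015,"gripper":255},{"dp":[-75,124,19],"roll":0.015,"gripper":255},{"dp":[-90,124,19],"roll":0.015,"gripper":255},{"dp":[-105,124,19],"roll":0.015,"gripper":255},{"dp":[-120,124,19],"roll":0.015,"gripper":255}]'
python3 -m crank '[{"dp":[-15,0,0],"roll":0,"gripper":255},{"dp":[-30,0,0],"roll":0,"gripper":255},{"dp":[-45,0,0],"roll":0,"gripper":255},{"dp":[-60,0,0],"roll":0,"gripper":255},{"dp":[-75,0,0],"roll":0,"gripper":255},{"dp":[-90,0,0],"roll":0,"gripper":255},{"dp":[-96,0,0],"roll":0,"gripper":255},{"dp":[-99,0,0],"roll":0,"gripper":255},{"dp":[-99,0,0],"roll":0,"gripper":255}]'
python3 - <<'E'
from fit2 import *
p,R,s=pose();print(inv(r.x,p),s["force"])
E
```

```text
time_s: 6.27
eef_pos: [587.4, -222.3, 149.8]
ee_rot: [0.55, -0.549, 0.443, -0.447]
force: [0.3, -0.7, -0.0]
grip_width: -0.003
time_s: 7.02
eef_pos: [565.9, -125.0, 146.3]
ee_rot: [0.55, -0.55, 0.445, -0.445]
force: [0.2, 0.1, -0.4]
grip_width: -0.006
[ 588.47 -225.83    0.21] [-1.07  0.56 -0.01  0.92 -0.03 -0.41  0.17  0.12 -1.93 -2.26 -4.66 -1.79
  1.27]
flange [  0.91  -6.07 131.  ] [ -0.07  -6.61 145.  ]
[ -1.05 103.35 146.31] [ 0.21  0.1  -0.36]
```

```bash
python3 -m crank '[{"dp":[-2,0,0],"roll":0,"gripper":255},{"dp":[-4,0,0],"roll":0,"gripper":255},{"dp":[-6,0,0],"roll":0,"gripper":255},{"dp":[-7,0,0],"roll":0,"gripper":255},{"dp":[-7,0,0],"roll":0,"gripper":255}]'
python3 - <<'E'
from fit2 import *
p,R,s=pose();print(inv(r.x,p),s["force"])
E
```

```text
time_s: 7.43
eef_pos: [564.3, -118.5, 145.9]
ee_rot: [0.549, -0.549, 0.445, -0.445]
force: [0.1, 0.5, -0.1]
grip_width: -0.0
[ 588.47 -225.83    0.21] [-1.07  0.56 -0.01  0.92 -0.03 -0.41  0.17  0.12 -1.93 -2.26 -4.66 -1.79
  1.27]
flange [  0.91  -6.07 131.  ] [ -0.07  -6.61 145.  ]
[ -1.25 110.04 145.94] [ 0.11  0.51 -0.11]
```

```bash
python3 -m crank '[{"dp":[-1,0,0],"roll":0,"gripper":255},{"dp":[-2,0,0],"roll":0,"gripper":255},{"dp":[-3,0,0],"roll":0,"gripper":255},{"dp":[-4,0,0],"roll":0,"gripper":255},{"dp":[-5,0,0],"roll":0,"gripper":255},{"dp":[-5,0,0],"roll":0,"gripper":255}]'
python3 - <<'E'
from fit2 import *
p,R,s=pose();print(inv(r.x,p),s["force"])
T=eyes.capture("top");print([(q["centre"],q["confidence"]) for q in models.spot_point(T,"cover_flange")]);print(proj(T,w(r.x,(0,125,131))))
save(T,"t3",(350,190,600,340),3)
E
```

```text
time_s: 7.93
eef_pos: [563.3, -113.4, 146.0]
ee_rot: [0.549, -0.549, 0.445, -0.445]
force: [-0.1, 0.2, 0.1]
grip_width: -0.002
[ 588.47 -225.83    0.21] [-1.07  0.56 -0.01  0.92 -0.03 -0.41  0.17  0.12 -1.93 -2.26 -4.66 -1.79
  1.27]
flange [  0.91  -6.07 131.  ] [ -0.07  -6.61 145.  ]
[ -1.22 115.21 146.02] [-0.11  0.18  0.14]
[]
[399.03 260.14]
```

View pics/t3.png

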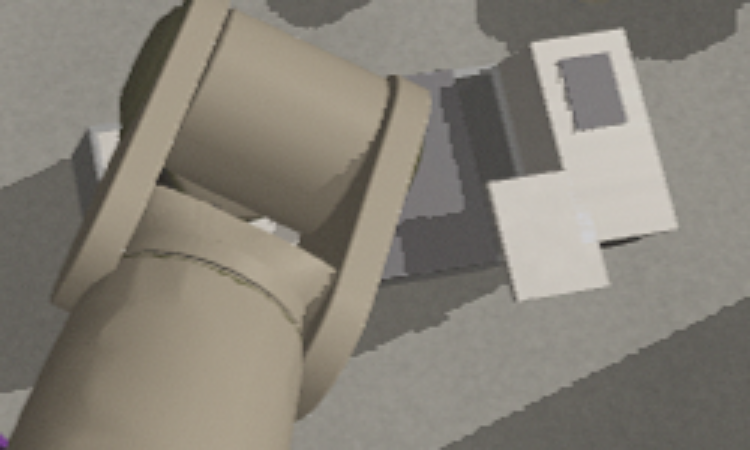

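```bash
python3 - <<'E'
from fit2 import *
W=eyes.capture("wrist");S=eyes.capture("side")
a=cv2.resize(W["color"],(400,300));b=cv2.resize(S["color"][230:480,240:520],(336,300))
cv2.imwrite("pics/c3.png",np.hstack([a,b])[:,:,::-1])
E
```

```text
[ 588.47 -225.83    0.21] [-1.07  0.56 -0.01  0.92 -0.03 -0.41  0.17  0.12 -1.93 -2.26 -4.66 -1.79
  1.27]
flange [  0.91  -6.07 131.  ] [ -0.07  -6.61 145.  ]
```

View pics/c3.png

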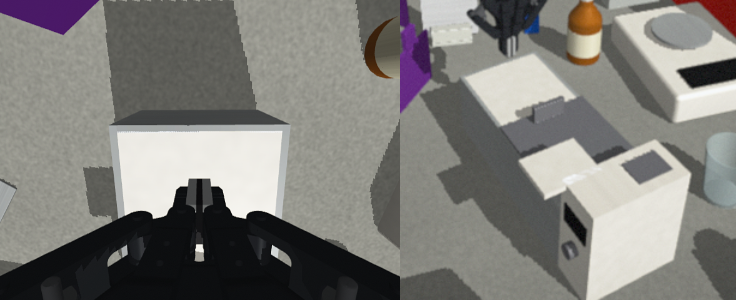

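```bash
python3 -m crank '[{"dp":[0,-40,1],"roll":0,"gripper":255},{"dp":[30,-40,1],"roll":0,"gripper":255},{"dp":[164,-40,1],"roll":0,"gripper":255},{"dp":[164,-40,1],"roll":0,"gripper":255},{"dp":[164,-40,1],"roll":0,"gripper":255},{"dp":[164,-40,1],"roll":0,"gripper":255},{"dp":[164,-40,1],"roll":0,"gripper":255},{"dp":[164,3,1],"roll":0,"gripper":255},{"dp":[164,3,1],"roll":0,"gripper":255},{"dp":[164,3,1],"roll":0,"gripper":255}]'
python3 - <<'E'
from fit2 import *
p,R,s=pose();print(inv(r.x,p),s["force"]);S=eyes.capture("side");print(proj(S,p-[0,0,22]));save(S,"s4",(320,280,440,380),5)
E
```

```text
time_s: 8.97
eef_pos: [597.5, -272.1, 141.7]
ee_rot: [-0.55, 0.55, -0.447, 0.443]
force: [0.2, 0.2, -0.3]
grip_width: -0.003
[ 588.47 -225.83    0.21] [-1.07  0.56 -0.01  0.92 -0.03 -0.41  0.17  0.12 -1.93 -2.26 -4.66 -1.79
  1.27]
flange [  0.91  -6.07 131.  ] [ -0.07  -6.61 145.  ]
[ -0.79 -47.11 141.72] [ 0.21  0.21 -0.3 ]
[375.46 340.36]
```

View pics/s4.png

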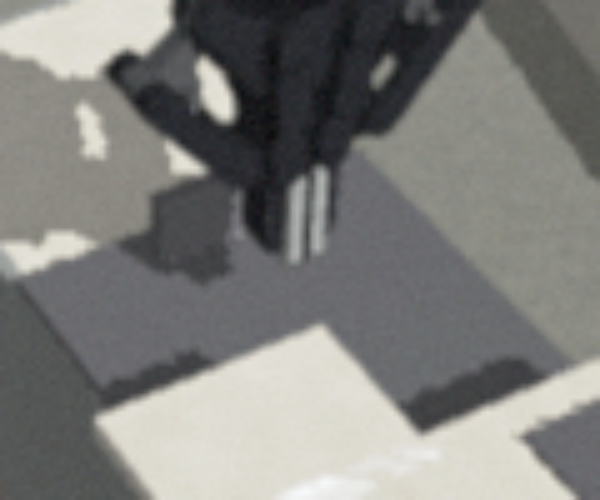

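```bash
python3 -m crank '[{"dp":[0,0,0],"roll":0,"gripper":255},{"dp":[-10,0,0],"roll":0,"gripper":255},{"dp":[-20,0,0],"roll":0,"gripper":255},{"dp":[-30,0,0],"roll":0,"gripper":255},{"dp":[-40,0,0],"roll":0,"gripper":255},{"dp":[-50,0,0],"roll":0,"gripper":255},{"dp":[-60,0,0],"roll":0,"gripper":255},{"dp":[-70,0,0],"roll":0,"gripper":255}]'
python3 - <<'E'
from fit2 import *
p,R,s=pose();print(inv(r.x,p),s["force"]);S=eyes.capture("side");print([(q["centre"],q["confidence"]) for q in models.spot_point(S,"cover_flange")]);print([proj(S,w(r.x,(0,y,131))) for y in (-5,0,20,30,40)]);save(S,"s5",(290,270,410,370),5)
E
```

```text
time_s: 9.68
eef_pos: [583.6, -204.2, 143.1]
ee_rot: [0.549, -0.549, 0.445, -0.445]
force: [0.5, -0.3, 0.1]
grip_width: 0.001
[ 588.47 -225.83    0.21] [-1.07  0.56 -0.01  0.92 -0.03 -0.41  0.17  0.12 -1.93 -2.26 -4.66 -1.79
  1.27]
flange [  0.91  -6.07 131.  ] [ -0.07  -6.61 145.  ]
[ -0.3   22.19 143.12] [ 0.53 -0.33  0.15]
[([361.5, 317.4], 0.93), ([281.5, 216.2], 0.64)]
[array([362.87, 320.19]), array([361.37, 318.48]), array([355.46, 311.77]), array([352.58, 308.5 ]), array([349.75, 305.29])]
```

```bash
python3 - <<'E'
from fit2 import *
S=eyes.capture("side");p=np.array([597.5,-272.1,141.7])
for k in (22,10,0,-5): print(k,proj(S,p-[0,0,k]))
v=r.x;print([proj(S,w(v,(x,-5,z))) for x in(-25,25) for z in (117,145)])
save(S,"s5",(290,250,410,350),5)
E
```

```text
[ 588.47 -225.83    0.21] [-1.07  0.56 -0.01  0.92 -0.03 -0.41  0.17  0.12 -1.93 -2.26 -4.66 -1.79
  1.27]
flange [  0.91  -6.07 131.  ] [ -0.07  -6.61 145.  ]
22 [375.46 340.38]
10 [375.7  335.05]
0 [375.91 330.54]
-5 [376.01 328.27]
[array([350.19, 331.09]), array([350.31, 318.71]), array([374.97, 321.61]), array([375.51, 309.33])]
```

View pics/s5.png

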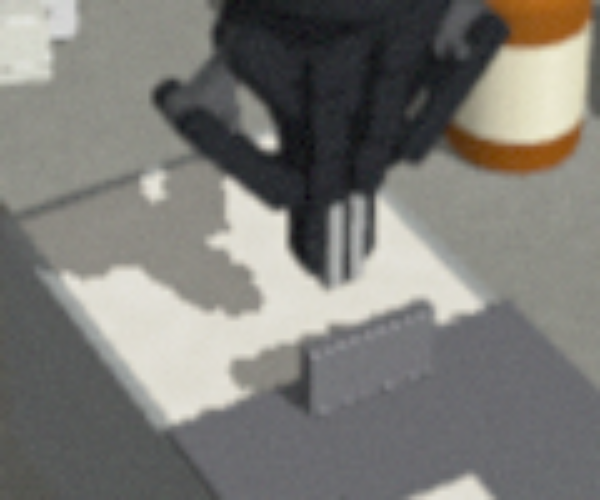

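```bash
python3 -m crank '[{"dp":[0,-30,0],"roll":0,"gripper":255},{"dp":[20,-30,0],"roll":0,"gripper":255},{"dp":[66,-30,0],"roll":0,"gripper":255},{"dp":[66,-30,0],"roll":0,"gripper":255},{"dp":[66,-30,0],"roll":0,"gripper":255},{"dp":[66,3,0],"roll":0,"gripper":255},{"dp":[66,3,0],"roll":0,"gripper":255},{"dp":[66,3,0],"roll":0,"gripper":255}]' >/dev/null
cat > ok.py <<'E'
import sys,numpy as np
from rig import ctrl
s=ctrl.sense();f=np.array(s["force"]);print(np.round(s["eef_pos"],1),f.round(1));sys.exit(int(np.linalg.norm(f)>float(sys.argv[1])))
E
python3 ok.py 4 && python3 -m crank '[{"dp":[0,3,0],"roll":0,"gripper":255},{"dp":[0,3,0],"roll":0,"gripper":255}]' >/dev/null
python3 ok.py 4 && python3 -m crank '[{"dp":[0,3,0],"roll":0,"gripper":255},{"dp":[0,3,0],"roll":0,"gripper":255}]'>/dev/null
python3 ok.py 4 && python3 -m crank '[{"dp":[0,3,0],"roll":0,"gripper":255},{"dp":[0,3,0],"roll":0,"gripper":255}]'>/dev/null
python3 ok.py 4 && python3 -m crank '[{"dp":[0,3,0],"roll":0,"gripper":255},{"dp":[0,3,0],"roll":0,"gripper":255}]'>/dev/null
python3 ok.py 4 && python3 -m crank '[{"dp":[0,3,0],"roll":0,"gripper":255},{"dp":[0,3,0],"roll":0,"gripper":255}]'>/dev/null
python3 ok.py 4
python3 - <<'E'
from fit2 import *
p,R,s=pose();print(inv(v:=r.x,p),s["force"]);
E
```

```text
[ 596.8 -268.9  138.9] [ 0.4  0.5 -0.3]
[ 597.8 -269.7  138. ] [-0.2 -0.1 -0.2]
[ 597.6 -269.8  134.3] [ 0.2 -0.8 -0.7]
[ 597.4 -269.8  130.7] [-0.6 -0.2 -0. ]
[ 597.3 -269.8  127.4] [ 0.9 -0.3 -1.1]
[ 597.3 -269.8  124.4] [0.5 0.1 0.4]
[ 588.47 -225.83    0.21] [-1.07  0.56 -0.01  0.92 -0.03 -0.41  0.17  0.12 -1.93 -2.26 -4.66 -1.79
  1.27]
flange [  0.91  -6.07 131.  ] [ -0.07  -6.61 145.  ]
[ -0.5  -44.83 124.38] [0.52 0.15 0.43]
```

```bash
python3 -m crank '[{"dp":[-10,0,0],"roll":0,"gripper":255},{"dp":[-20,0,0],"roll":0,"gripper":255},{"dp":[-30,0,0],"roll":0,"gripper":255},{"dp":[-40,0,0],"roll":0,"gripper":255},{"dp":[-50,0,0],"roll":0,"gripper":255}]' >/dev/null
python3 ok.py 30 && python3 -m crank '[{"dp":[-10,0,0],"roll":0,"gripper":255},{"dp":[-20,0,0],"roll":0,"gripper":255},{"dp":[-30,0,0],"roll":0,"gripper":255},{"dp":[-40,0,0],"roll":0,"gripper":255},{"dp":[-50,0,0],"roll":0,"gripper":255},{"dp":[-60,0,0],"roll":0,"gripper":255},{"dp":[-70,0,0],"roll":0,"gripper":255},{"dp":[-80,0,0],"roll":0,"gripper":255},{"dp":[-90,0,0],"roll":0,"gripper":255}]'>/dev/null
python3 ok.py 10 && python3 -m crank '[{"dp":[-4,0,0],"roll":0,"gripper":255},{"dp":[-8,0,0],"roll":0,"gripper":255},{"dp":[-8,0,0],"roll":0,"gripper":255}]'>/dev/null
python3 ok.py 10
python3 - <<'E'
from fit2 import *
p,R,s=pose();print(inv(v:=r.x,p),s["force"]);
S=eyes.capture("side");print([(q["centre"],q["confidence"]) for q in models.spot_point(S,"cover_flange")],proj(S,w(r.x,(0,125,131))))
E
```

```text
[ 586.8 -219.9  125.1] [-1.1 -2.1  0.1]
[ 568.2 -132.   125.1] [-0.6 -2.4  1.4]
[ 566.8 -124.3  125. ] [-0.8  1.3 -0.2]
[ 588.47 -225.83    0.21] [-1.07  0.56 -0.01  0.92 -0.03 -0.41  0.17  0.12 -1.93 -2.26 -4.66 -1.79
  1.27]
flange [  0.91  -6.07 131.  ] [ -0.07  -6.61 145.  ]
[ -0.09 103.81 125.01] [-0.78  1.29 -0.23]
[([328.0, 282.0], 0.87)] [327.4  279.92]
```

```bash
python3 -m crank '[{"dp":[-2,0,0],"roll":0,"gripper":255},{"dp":[-4,0,0],"roll":0,"gripper":255},{"dp":[-4,0,0],"roll":0,"gripper":255}]'>/dev/null
for i in 1; do python3 ok.py 6 && python3 -m crank '[{"dp":[-2,0,0],"roll":0,"gripper":255},{"dp":[-2,0,0],"roll":0,"gripper":255}]'>/dev/null; python3 ok.py 6 && python3 -m crank '[{"dp":[-2,0,0],"roll":0,"gripper":255},{"dp":[-2,0,0],"roll":0,"gripper":255}]'>/dev/null;  python3 ok.py 6 && python3 -m crank '[{"dp":[-2,0,0],"roll":0,"gripper":255},{"dp":[-2,0,0],"roll":0,"gripper":255}]'>/dev/null; python3 ok.py 6 && python3 -m crank '[{"dp":[-2,0,0],"roll":0,"gripper":255},{"dp":[-2,0,0],"roll":0,"gripper":255}]'>/dev/null; python3 ok.py 6; done
python3 - <<'E'
from fit2 import *
p,R,s=pose();print(inv(v:=r.x,p),s["time_s"])
E
```

```text
[ 566.  -121.2  124.9] [-0.  -0.3 -0.1]
[ 565.5 -119.1  125. ] [ 0.2  0.  -0.5]
[ 565.1 -117.1  125. ] [-0.4 -0.7 -0.1]
[ 565.  -116.9  125.1] [ 1.5 -8.7 -3.4]
[ 565.  -116.9  125.1] [ 1.5 -8.7 -3.4]
[ 588.47 -225.83    0.21] [-1.07  0.56 -0.01  0.92 -0.03 -0.41  0.17  0.12 -1.93 -2.26 -4.66 -1.79
  1.27]
flange [  0.91  -6.07 131.  ] [ -0.07  -6.61 145.  ]
[ -0.23 111.48 125.05] 13.6
```

```bash
python3 -m crank '[{"dp":[6,0,0],"roll":0,"gripper":255},{"dp":[6,-30,0],"roll":0,"gripper":255},{"dp":[6,-70,0],"roll":0,"gripper":255},{"dp":[6,-105,0],"roll":0,"gripper":255},{"dp":[6,-105,0],"roll":0,"gripper":255}]'
python3 -c "
from h import *
go(545,312,230,-.13)"
```

```text
time_s: 14.02
eef_pos: [568.0, -121.9, 237.3]
ee_rot: [0.551, -0.548, 0.441, -0.449]
force: [0.5, 0.4, 0.6]
grip_width: -0.003
dp [-429.3    5.3   67.6] roll 0.339 | yaw now 0.209 pos [ 568.  -121.9  237.3] F [0.5 0.4 0.6] g -0.003 j6 -0.62 t 14.02
```

```bash
python3 -m crank '[{"dp":[-405,10,68],"roll":0.34,"gripper":128},{"dp":[-405,10,68],"roll":0.34,"gripper":128},{"dp":[-405,10,68],"roll":0.34,"gripper":128},{"dp":[-405,10,68],"roll":0.34,"gripper":128},{"dp":[-405,10,68],"roll":0.34,"gripper":128},{"dp":[-405,10,68],"roll":0.34,"gripper":128},{"dp":[-405,10,68],"roll":0.34,"gripper":128},{"dp":[-405,10,68],"roll":0.34,"gripper":128},{"dp":[-405,10,68],"roll":0.34,"gripper":128},{"dp":[-405,10,68],"roll":0.34,"gripper":128}]'
python3 -m crank '[{"dp":[0,0,0],"roll":0,"gripper":128},{"dp":[0,0,0],"roll":0,"gripper":128},{"dp":[0,0,0],"roll":0,"gripper":128}]'
python3 - <<'E'
from h import *
W=eyes.capture("wrist");np.save("w3.npy",W,allow_pickle=True);save(W,"w3")
print([(q["centre"],q["confidence"],atz(W,q["centre"],93)) for q in models.spot_point(W,"holder_fin")[:2]])
q=models.spot_in(W,"holder_fin");print(q[:2])
go(550,317.5,140,-.13)
E
```

```text
time_s: 14.85
eef_pos: [547.7, 291.4, 219.8]
ee_rot: [0.466, -0.466, 0.532, -0.531]
force: [0.8, -0.0, 0.6]
grip_width: 0.501
time_s: 15.1
eef_pos: [548.4, 288.6, 219.7]
ee_rot: [0.466, -0.466, 0.532, -0.532]
force: [-0.7, -0.3, 0.4]
grip_width: 0.5
[([314.8, 186.3], 0.96, array([549.84915424, 318.53218982,  93.        ]))]
[{'extent': [304.0, 181.4, 59.3, 90.9], 'confidence': 0.94}, {'extent': [269.9, 38.9, 118.9, 77.7], 'confidence': 0.84}]
dp [-29.6  80.2  -2.8] roll -0.003 | yaw now -0.133 pos [548.8 287.8 220.2] F [-0.2  0.2  0.6] g 0.498 j6 0.43 t 15.25
```

View pics/w3.png

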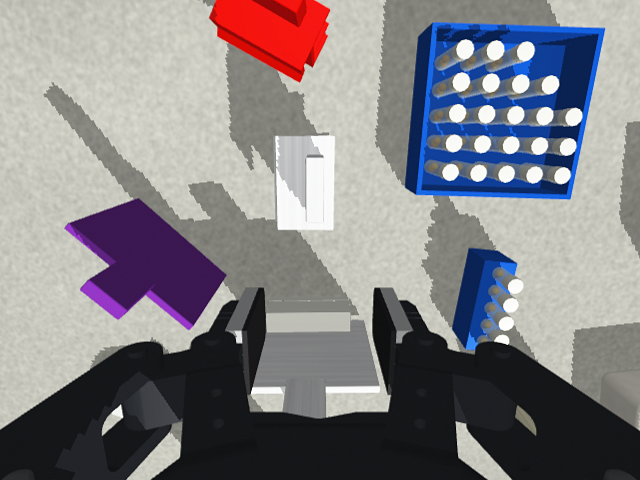

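```bash
python3 -m crank '[{"dp":[-30,0,-3],"roll":0,"gripper":128},{"dp":[-30,30,-3],"roll":0,"gripper":128},{"dp":[-30,60,-3],"roll":0,"gripper":128},{"dp":[-30,90,-3],"roll":0,"gripper":128},{"dp":[-30,110,-3],"roll":0,"gripper":128},{"dp":[-30,125,-3],"roll":0,"gripper":128},{"dp":[-30,125,-3],"roll":0,"gripper":128},{"dp":[-30,125,-3],"roll":0,"gripper":128}]'
python3 ok.py 3 && python3 -m crank '[{"dp":[0,5,0],"roll":0,"gripper":128},{"dp":[0,12,0],"roll":0,"gripper":128},{"dp":[0,18,0],"roll":0,"gripper":128},{"dp":[0,18,0],"roll":0,"gripper":128}]'
python3 ok.py 3
python3 - <<'E'
from h import *
go(550,318,76,-.13)
W=eyes.capture("wrist");save(W,"w4")
print([(q["centre"],q["confidence"],atz(W,q["centre"],93)) for q in models.spot_point(W,"holder_fin")[:2]])
E
```

```text
time_s: 15.92
eef_pos: [549.6, 318.4, 95.2]
ee_rot: [0.466, -0.466, 0.532, -0.532]
force: [-0.1, 0.4, -0.1]
grip_width: 0.501
[549.6 318.4  95.2] [-0.1  0.4 -0.1]
time_s: 16.25
eef_pos: [548.9, 318.9, 75.8]
ee_rot: [0.466, -0.467, 0.532, -0.531]
force: [0.6, -0.6, -0.9]
grip_width: 0.496
[548.9 318.9  75.8] [ 0.6 -0.6 -0.9]
dp [ 0.8 -0.2  1.2] roll -0.001 | yaw now -0.131 pos [548.9 318.9  75.8] F [ 0.6 -0.6 -0.9] g 0.496 j6 0.47 t 16.25
[([321.7, 321.8], 0.76, array([550.19721027, 317.45455662,  93.        ]))]
```

```bash
python3 -m crank '[{"dp":[0.5,-1,1],"roll":0,"gripper":170},{"dp":[0.5,-1,1],"roll":0,"gripper":200},{"dp":[0.5,-1,1],"roll":0,"gripper":255},{"dp":[0.5,-1,1],"roll":0,"gripper":255},{"dp":[0.5,-1,1],"roll":0,"gripper":255},{"dp":[0.5,-1,1],"roll":0,"gripper":255}]' 60
python3 -m crank '[{"dp":[0,-5,0],"roll":0,"gripper":255},{"dp":[0,-10,0],"roll":0,"gripper":255},{"dp":[0,-15,0],"roll":0,"gripper":255},{"dp":[0,-15,0],"roll":0,"gripper":255},{"dp":[0,-15,0],"roll":0,"gripper":255}]'
python3 ok.py 99
python3 - <<'E'
from h import *
S=eyes.capture("side")
print([(q["centre"],round(q["confidence"],2)) for q in models.spot_point(S,"holder_mid")]);print(proj(S,(550,318,36)),proj(S,(550,318,51)))
E
```

```text
time_s: 16.85
eef_pos: [550.5, 318.7, 78.5]
ee_rot: [-0.466, 0.466, -0.532, 0.532]
force: [-0.1, -0.5, 5.4]
grip_width: 0.128
time_s: 17.27
eef_pos: [550.4, 318.6, 93.2]
ee_rot: [-0.466, 0.466, -0.532, 0.532]
force: [-0.1, 0.3, -2.9]
grip_width: 0.127
[550.4 318.6  93.2] [-0.1  0.3 -2.9]
[([265.4, 197.1], 0.62)]
[279.96436641 217.00620858] [279.59512027 212.10578813]
```

```bash
python3 -m crank '[{"dp":[0,-20,0],"roll":0,"gripper":255},{"dp":[0,-45,0],"roll":0,"gripper":255},{"dp":[0,-70,0],"roll":0,"gripper":255},{"dp":[0,-95,0],"roll":0,"gripper":255},{"dp":[0,-120,0],"roll":0,"gripper":255},{"dp":[0,-145,0],"roll":0,"gripper":255},{"dp":[0,-165,0],"roll":0,"gripper":255},{"dp":[0,-175,0],"roll":0,"gripper":255},{"dp":[0,-175,0],"roll":0,"gripper":255}]'
python3 -c "
from h import *
go(552.5,-283.7,268,.213)"
```

```text
time_s: 18.12
eef_pos: [550.8, 318.8, 269.9]
ee_rot: [-0.467, 0.465, -0.531, 0.532]
force: [-0.3, 0.3, -1.9]
grip_width: 0.134
dp [597.1   1.2  80.4] roll -0.344 | yaw now -0.131 pos [550.8 318.8 269.9] F [-0.3  0.3 -1.9] g 0.134 j6 0.47 t 18.12
```

```bash
python3 -m crank '[{"dp":[15,0,2],"roll":-0.02,"gripper":255},{"dp":[45,0,6],"roll":-0.05,"gripper":255},{"dp":[80,0,11],"roll":-0.08,"gripper":255},{"dp":[115,0,15],"roll":-0.1,"gripper":255},{"dp":[150,0,20],"roll":-0.12,"gripper":255},{"dp":[185,0,25],"roll":-0.14,"gripper":255},{"dp":[220,0,30],"roll":-0.16,"gripper":255},{"dp":[255,0,34],"roll":-0.18,"gripper":255},{"dp":[285,0,38],"roll":-0.2,"gripper":255},{"dp":[300,0,40],"roll":-0.22,"gripper":255}]'
python3 -c "
from h import *
go(552.5,-283.7,268,.213)"
```

```text
time_s: 18.95
eef_pos: [550.1, 12.7, 266.1]
ee_rot: [-0.521, 0.522, -0.478, 0.477]
force: [-0.0, 0.0, -2.4]
grip_width: 0.129
dp [295.5  -1.8 -23.5] roll -0.126 | yaw now 0.087 pos [550.1  12.7 266.1] F [-0.   0.  -2.4] g 0.129 j6 -0.28 t 18.95
```

```bash
python3 -m crank '[{"dp":[20,0,-2],"roll":-0.02,"gripper":255},{"dp":[50,0,-4],"roll":-0.05,"gripper":255},{"dp":[85,0,-7],"roll":-0.08,"gripper":255},{"dp":[120,0,-10],"roll":-0.1,"gripper":255},{"dp":[155,0,-12],"roll":-0.126,"gripper":255},{"dp":[190,0,-15],"roll":-0.126,"gripper":255},{"dp":[225,0,-18],"roll":-0.126,"gripper":255},{"dp":[260,0,-21],"roll":-0.126,"gripper":255},{"dp":[285,-2,-23],"roll":-0.126,"gripper":255},{"dp":[295,-2,-23],"roll":-0.126,"gripper":255}]'
python3 -m crank '[{"dp":[0,0,0],"roll":0,"gripper":255},{"dp":[0,0,0],"roll":0,"gripper":255},{"dp":[0,0,0],"roll":0,"gripper":255}]' >/dev/null
python3 - <<'E'
from fit2 import *
go(552.5,-283.7,200,.213)
W=eyes.capture("wrist");np.save("w5.npy",W,allow_pickle=True);save(W,"w5")
T=eyes.capture("top");np.save("t5.npy",T,allow_pickle=True)
v=[588.3,-224.8,.213]
for l,q in (("rim",(-67,-45,110)),("guide_mouth",(45,-64,90)),("end_wall",(0,-144,110)),("ledge",(-60,-129,156)),("holder_fin",None)):
  for p in (W,T): print(l,[(np.round(a["centre"],1),round(a["confidence"],2)) for a in models.spot_point(p,l)[:2]], proj(p,w(v,q)) if q else "")
E
```

```text
time_s: 19.78
eef_pos: [553.1, -283.2, 267.7]
ee_rot: [-0.55, 0.55, -0.445, 0.443]
force: [-0.6, 0.1, -2.8]
grip_width: 0.128
[ 588.47 -225.83    0.21] [-1.07  0.56 -0.01  0.92 -0.03 -0.41  0.17  0.12 -1.93 -2.26 -4.66 -1.79
  1.27]
flange [  0.91  -6.07 131.  ] [ -0.07  -6.61 145.  ]
dp [ 4.9 69.5 -2.8] roll 0.003 | yaw now 0.216 pos [ 554.2 -278.4  269.5] F [-0.2  0.2 -1.9] g 0.13 j6 -0.87 t 20.03
rim [] [291.12 217.61]
rim [(array([484.3, 281.2]), 0.7)] [482.45 280.6 ]
guide_mouth [(array([424.3, 235.4]), 0.58)] [421.39 234.51]
guide_mouth [(array([475. , 231.6]), 0.86), (array([272.9, 272.9]), 0.34)] [475.94 229.91]
end_wall [(array([368. , 329.6]), 0.83)] [369.23 328.29]
end_wall [(array([521.6, 241.1]), 0.62)] [520.43 242.44]
ledge [] [297.95 339.68]
ledge [(array([522.9, 247.7]), 0.73)] [530.65 268.11]
holder_fin [(array([316.5, 318.9]), 0.71)] 
holder_fin [(array([514.6, 254.6]), 0.82), (array([144.6, 257.6]), 0.82)]
```

View pics/w5.png

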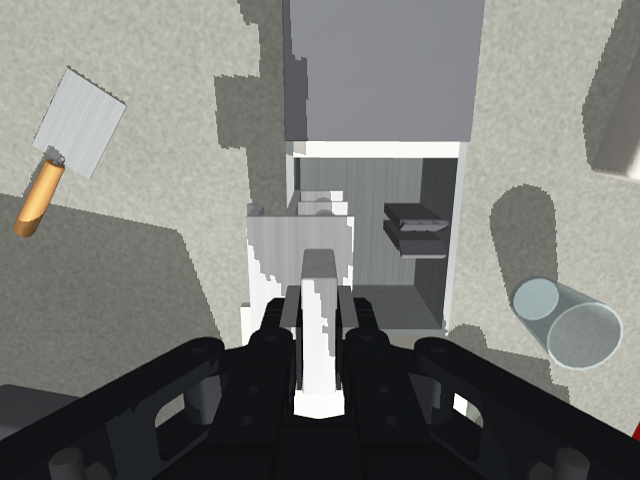

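```bash
python3 - <<'E'
from fit2 import *
W=np.load("w5.npy",allow_pickle=True).item();g=W["color"].mean(2)
v=[588.3,-224.8,.213]
for rws in ((160,168),(172,186)):
    m=np.median(g[rws[0]:rws[1]],0).astype(int);r0=sum(rws)/2-.5
    print(rws,"near",list(zip(range(278,308),m[278:308].tolist())));print("far",list(zip(range(446,474),m[446:474].tolist())))
    for x in (-70,-64,64,70):
        # col at which wall edge x crosses this row
        ys=np.linspace(-80,40,400);P=np.array([proj(W,w(v,(x,y,110))) for y in ys]);k=np.argmin(abs(P[:,1]-r0));print(x,P[k].round(1))
m=np.median(g[:,340:380],1).astype(int);print(list(zip(range(134,166),m[134:166].tolist())));print("deck edge pred",proj(W,w(v,(-20,4,110))),"cover edge")
E
```

```text
[ 588.47 -225.83    0.21] [-1.07  0.56 -0.01  0.92 -0.03 -0.41  0.17  0.12 -1.93 -2.26 -4.66 -1.79
  1.27]
flange [  0.91  -6.07 131.  ] [ -0.07  -6.61 145.  ]
(160, 168) near [(278, 116), (279, 113), (280, 112), (281, 112), (282, 111), (283, 112), (284, 112), (285, 105), (286, 200), (287, 205), (288, 203), (289, 203), (290, 203), (291, 203), (292, 206), (293, 185), (294, 98), (295, 85), (296, 67), (297, 65), (298, 65), (299, 61), (300, 129), (301, 134), (302, 136), (303, 136), (304, 136), (305, 134), (306, 136), (307, 136)]
far [(446, 66), (447, 66), (448, 66), (449, 66), (450, 65), (451, 67), (452, 65), (453, 65), (454, 65), (455, 64), (456, 59), (457, 138), (458, 199), (459, 200), (460, 199), (461, 198), (462, 199), (463, 199), (464, 199), (465, 190), (466, 186), (467, 183), (468, 179), (469, 179), (470, 180), (471, 179), (472, 178), (473, 174)]
-70 [286.4 163.4]
-64 [294.1 163.4]
64 [458.1 163.5]
70 [465.8 163.6]
(172, 186) near [(278, 113), (279, 111), (280, 110), (281, 110), (282, 110), (283, 111), (284, 111), (285, 107), (286, 176), (287, 201), (288, 201), (289, 200), (290, 20
[... 330 characters left out ...]
(457, 199), (458, 197), (459, 197), (460, 197), (461, 197), (462, 197), (463, 192), (464, 181), (465, 184), (466, 184), (467, 183), (468, 180), (469, 175), (470, 175), (471, 177), (472, 181), (473, 185)]
-70 [286.7 178.5]
-64 [294.3 178.5]
64 [456.7 178.7]
70 [464.3 178.7]
[(134, 141), (135, 140), (136, 141), (137, 141), (138, 140), (139, 139), (140, 139), (141, 209), (142, 248), (143, 250), (144, 249), (145, 249), (146, 249), (147, 249), (148, 249), (149, 249), (150, 249), (151, 249), (152, 249), (153, 248), (154, 248), (155, 249), (156, 253), (157, 213), (158, 123), (159, 129), (160, 130), (161, 130), (162, 130), (163, 130), (164, 130), (165, 130)]
deck edge pred [350.65 156.01] cover edge
```

```bash
python3 - <<'E'
from fit2 import *
W=np.load("w5.npy",allow_pickle=True).item();g=W["color"].mean(2)
v=np.array([588.0,-226.,.213]); p=np.array([554.2,-278.4,269.5]); print("tcp in tank",inv(v,p))
for rr in (222,235,250):
    m=np.median(g[rr-2:rr+3],0).astype(int);print(rr,[(i,int(m[i]),int(m[i+1])) for i in list(range(236,262))+list(range(340,362)) if abs(m[i+1]-m[i])>12])
for c in (270,290): 
    m=np.median(g[:,c-4:c+5],1).astype(int);print(c,[(i,int(m[i]),int(m[i+1])) for i in range(180,240) if abs(m[i+1]-m[i])>12])
m=np.median(g[:,310:330],1).astype(int);print([(i,int(m[i]),int(m[i+1])) for i in range(230,300) if abs(m[i+1]-m[i])>10])
z=267
for u in ((247.5,235),(353.5,235),(247,222),(300,216.5)): print(u,inv(v,atz(W,u,z)))
E
```

```text
[ 588.47 -225.83    0.21] [-1.07  0.56 -0.01  0.92 -0.03 -0.41  0.17  0.12 -1.93 -2.26 -4.66 -1.79
  1.27]
flange [  0.91  -6.07 131.  ] [ -0.07  -6.61 145.  ]
tcp in tank [-44.11 -44.07 269.5 ]
222 [(245, 192, 177), (346, 165, 243), (353, 239, 140), (354, 140, 122)]
235 [(245, 188, 206), (246, 206, 174), (351, 168, 251), (352, 251, 216), (353, 216, 132)]
250 [(246, 179, 218), (247, 218, 242), (252, 246, 185), (253, 185, 165), (351, 169, 254), (352, 254, 168), (353, 168, 124)]
270 [(215, 111, 131), (216, 131, 165)]
290 [(196, 192, 160), (197, 160, 129), (201, 129, 115), (215, 109, 129), (216, 129, 162)]
[(247, 172, 153), (248, 153, 120), (249, 120, 107), (276, 107, 120), (277, 120, 150), (278, 150, 161), (292, 166, 201), (299, 207, 237)]
(247.5, 235) [-72.67 -17.31 267.  ]
(353.5, 235) [-30.07 -17.17 267.  ]
(247, 222) [-72.62 -11.96 267.  ]
(300, 216.5) [-51.49  -9.66 267.  ]
```

```bash
python3 -m crank '[{"dp":[5.3,0,-3.4],"roll":0.003,"gripper":255},{"dp":[5.3,5,-3.4],"roll":0.003,"gripper":255},{"dp":[5.3,20,-3.4],"roll":0.003,"gripper":255},{"dp":[5.3,40,-3.4],"roll":0.003,"gripper":255},{"dp":[5.3,60,-3.4],"roll":0.003,"gripper":255},{"dp":[5.3,80,-3.4],"roll":0.003,"gripper":255},{"dp":[5.3,90,-3.4],"roll":0.003,"gripper":255},{"dp":[5.3,94,-3.4],"roll":0.003,"gripper":255},{"dp":[5.3,94,-3.4],"roll":0.003,"gripper":255},{"dp":[5.3,94,-3.4],"roll":0.003,"gripper":255}]'
python3 - <<'E'
from fit2 import *
v=np.array([588.0,-226.,.213]);p,R,s=pose();print(inv(v,p),s["force"]);go(*w(v,(-47.5,-49.4,150)),.213)
E
```

```text
time_s: 21.47
eef_pos: [552.2, -286.2, 177.0]
ee_rot: [0.55, -0.55, 0.444, -0.445]
force: [0.4, 0.3, -0.5]
grip_width: 0.123
[ 588.47 -225.83    0.21] [-1.07  0.56 -0.01  0.92 -0.03 -0.41  0.17  0.12 -1.93 -2.26 -4.66 -1.79
  1.27]
flange [  0.91  -6.07 131.  ] [ -0.07  -6.61 145.  ]
[-47.7  -51.3  176.99] [ 0.38  0.27 -0.54]
dp [-1.9 27.   0.2] roll -0.001 | yaw now 0.212 pos [ 552.2 -286.2  177. ] F [ 0.4  0.3 -0.5] g 0.123 j6 -0.88 t 21.47
```

```bash
python3 -m crank '[{"dp":[0,10,0],"roll":0,"gripper":255},{"dp":[0,20,0],"roll":0,"gripper":255},{"dp":[0,30,0],"roll":0,"gripper":255},{"dp":[0,34,0],"roll":0,"gripper":255},{"dp":[0,34,0],"roll":0,"gripper":255}]' >/dev/null
python3 ok.py 5 && python3 -m crank '[{"dp":[0,4,0],"roll":0,"gripper":255},{"dp":[0,8,0],"roll":0,"gripper":255},{"dp":[0,8,0],"roll":0,"gripper":255}]' >/dev/null
python3 ok.py 5 && python3 -m crank '[{"dp":[0,4,0],"roll":0,"gripper":255},{"dp":[0,8,0],"roll":0,"gripper":255},{"dp":[0,8,0],"roll":0,"gripper":255}]' >/dev/null
python3 ok.py 5 && python3 -m crank '[{"dp":[0,3,0],"roll":0,"gripper":255},{"dp":[0,6,0],"roll":0,"gripper":255},{"dp":[0,6,0],"roll":0,"gripper":255}]' >/dev/null
python3 ok.py 5
```

```text
[ 551.4 -285.5  140.3] [-0.2  0.4 -2.4]
[ 551.7 -285.7  133.3] [-0.3  1.1 -2.9]
[ 551.6 -285.6  125.1] [ 0.2  0.8 -2.6]
[ 551.7 -285.7  119.3] [-0.1  0.  -2.8]
```

Lip is around the rim; lower the last few mm until it bears.

```bash
D='x'; python3 -m crank '[{"dp":[0,1,0],"roll":0,"gripper":255},{"dp":[0,1.5,0],"roll":0,"gripper":255}]' >/dev/null
python3 ok.py 99
python3 -m crank '[{"dp":[0,1,0],"roll":0,"gripper":255},{"dp":[0,1,0],"roll":0,"gripper":255}]' >/dev/null
python3 ok.py 99
python3 - <<'E'
import sys
from rig import ctrl
sys.exit(int(ctrl.sense()["force"][2]>0))
E
[ $? = 0 ] && python3 -m crank '[{"dp":[0,1,0],"roll":0,"gripper":255},{"dp":[0,1,0],"roll":0,"gripper":255}]' >/dev/null
python3 ok.py 99
```

```text
[ 551.9 -285.9  118.5] [ 0.4 -1.1 -2.5]
[ 551.9 -285.8  117.4] [ 0.4  0.6 -2.5]
[ 551.9 -285.9  116.4] [ 0.1 -0.5 -2. ]
```

```bash
cat > fz.py <<'E'
import sys
from rig import ctrl
s=ctrl.sense();print(s["eef_pos"].round(1),s["force"].round(1));sys.exit(int(s["force"][2]>float(sys.argv[1])))
E
python3 fz.py 0 && python3 -m crank '[{"dp":[0,1,0],"roll":0,"gripper":255},{"dp":[0,1,0],"roll":0,"gripper":255}]' >/dev/null
python3 fz.py 0 && python3 -m crank '[{"dp":[0,1,0],"roll":0,"gripper":255},{"dp":[0,1,0],"roll":0,"gripper":255}]' >/dev/null
python3 fz.py 0 && python3 -m crank '[{"dp":[0,1,0],"roll":0,"gripper":255},{"dp":[0,1,0],"roll":0,"gripper":255}]' >/dev/null
python3 fz.py 0
```

```text
[ 551.9 -285.9  116.4] [ 0.1 -0.5 -2. ]
[ 552.  -285.9  116.4] [-1.6  1.4  4.6]
[ 552.  -285.9  116.4] [-1.6  1.4  4.6]
[ 552.  -285.9  116.4] [-1.6  1.4  4.6]
```

```bash
python3 -m crank '[{"dp":[0,0,0],"roll":0,"gripper":200},{"dp":[0,0,0],"roll":0,"gripper":180},{"dp":[0,0,0],"roll":0,"gripper":160},{"dp":[0,0,0],"roll":0,"gripper":160},{"dp":[0,-10,0],"roll":0,"gripper":160},{"dp":[0,-25,0],"roll":0,"gripper":160},{"dp":[0,-45,0],"roll":0,"gripper":160},{"dp":[0,-60,0],"roll":0,"gripper":160},{"dp":[0,-60,0],"roll":0,"gripper":160}]'
python3 - <<'E'
from fit2 import *
v=np.array([588.0,-226.,.213]);p,R,s=pose();print(inv(v,p),s["force"])
W=eyes.capture("wrist");np.save("w6.npy",W,allow_pickle=True)
for l,z in (("holder_fin",131),("holder_mid",74)): print(l,[(a["centre"],round(a["confidence"],2),inv(v,atz(W,a["centre"],z))) for a in models.spot_point(W,l)[:2]])
go(*w(v,(-47,-10,178)),.213)
E
```

```text
time_s: 24.05
eef_pos: [553.0, -286.7, 179.6]
ee_rot: [0.55, -0.55, 0.442, -0.447]
force: [0.0, 0.9, 0.4]
grip_width: 0.374
[ 588.47 -225.83    0.21] [-1.07  0.56 -0.01  0.92 -0.03 -0.41  0.17  0.12 -1.93 -2.26 -4.66 -1.79
  1.27]
flange [  0.91  -6.07 131.  ] [ -0.07  -6.61 145.  ]
[-47.03 -51.92 179.64] [0.01 0.89 0.39]
holder_fin [([318.3, 261.6], 0.58, array([-46.95, -52.17, 131.  ]))]
holder_mid []
dp [-40.7  -3.1   1.1] roll -0.001 | yaw now 0.212 pos [ 551.6 -285.7  174.9] F [ 0.4  0.1 -0.5] g 0.369 j6 -0.88 t 24.2
```

```bash
python3 -m crank '[{"dp":[-20,-5,1],"roll":0,"gripper":255},{"dp":[-39,-5,1],"roll":0,"gripper":255},{"dp":[-39,-5,1],"roll":0,"gripper":255},{"dp":[-39,-5,1],"roll":0,"gripper":255},{"dp":[-39,20,1],"roll":0,"gripper":255},{"dp":[-39,40,1],"roll":0,"gripper":255},{"dp":[-39,55,1],"roll":0,"gripper":255},{"dp":[-39,55,1],"roll":0,"gripper":255},{"dp":[-39,55,1],"roll":0,"gripper":255}]'
python3 - <<'E'
from fit2 import *
v=np.array([588.0,-226.,.213]);p,R,s=pose();print(inv(v,p),s["force"]);go(*w(v,(-47,-12,120)),.213)
E
```

```text
time_s: 24.95
eef_pos: [544.4, -248.0, 119.8]
ee_rot: [-0.55, 0.55, -0.445, 0.444]
force: [0.1, -0.4, 1.1]
grip_width: -0.001
[ 588.47 -225.83    0.21] [-1.07  0.56 -0.01  0.92 -0.03 -0.41  0.17  0.12 -1.93 -2.26 -4.66 -1.79
  1.27]
flange [  0.91  -6.07 131.  ] [ -0.07  -6.61 145.  ]
[-47.27 -12.28 119.82] [ 0.15 -0.37  1.12]
dp [-0.3 -0.2  0.3] roll -0.002 | yaw now 0.211 pos [ 544.4 -248.   119.8] F [ 0.1 -0.4  1.1] g -0.001 j6 -0.83 t 24.95
```

```bash
python3 -m crank '[{"dp":[6,0,0],"roll":0,"gripper":255},{"dp":[12,0,0],"roll":0,"gripper":255},{"dp":[18,0,0],"roll":0,"gripper":255},{"dp":[24,0,0],"roll":0,"gripper":255},{"dp":[30,0,0],"roll":0,"gripper":255},{"dp":[36,0,0],"roll":0,"gripper":255},{"dp":[40,0,0],"roll":0,"gripper":255}]'
python3 ok.py 12 && python3 -m crank '[{"dp":[4,0,0],"roll":0,"gripper":255},{"dp":[8,0,0],"roll":0,"gripper":255},{"dp":[12,0,0],"roll":0,"gripper":255},{"dp":[16,0,0],"roll":0,"gripper":255},{"dp":[18,0,0],"roll":0,"gripper":255},{"dp":[18,0,0],"roll":0,"gripper":255}]'
python3 - <<'E'
from fit2 import *
v=np.array([588.0,-226.,.213]);p,R,s=pose();print(inv(v,p),s["force"]);go(*w(v,(-47,-76,120)),.213)
E
```

```text
time_s: 25.53
eef_pos: [553.2, -287.5, 120.6]
ee_rot: [-0.55, 0.55, -0.444, 0.444]
force: [-0.1, 2.5, 0.9]
grip_width: 0.001
[ 553.2 -287.5  120.6] [-0.1  2.5  0.9]
time_s: 26.03
eef_pos: [556.9, -304.8, 120.4]
ee_rot: [-0.55, 0.55, -0.444, 0.444]
force: [0.3, -1.1, -0.4]
grip_width: -0.001
[ 588.47 -225.83    0.21] [-1.07  0.56 -0.01  0.92 -0.03 -0.41  0.17  0.12 -1.93 -2.26 -4.66 -1.79
  1.27]
flange [  0.91  -6.07 131.  ] [ -0.07  -6.61 145.  ]
[-47.1  -70.44 120.42] [ 0.35 -1.1  -0.44]
dp [5.6 0.4 0.1] roll -0.001 | yaw now 0.212 pos [ 556.9 -304.8  120.4] F [ 0.3 -1.1 -0.4] g -0.001 j6 -0.9 t 26.03
```

```bash

python3 ok.py 4 && python3 -m crank '[{"dp":[1,0,0],"roll":0,"gripper":255},{"dp":[2,0,0],"roll":0,"gripper":255},{"dp":[2,0,0],"roll":0,"gripper":255}]' >/dev/null
python3 ok.py 4 && python3 -m crank '[{"dp":[1,0,0],"roll":0,"gripper":255},{"dp":[2,0,0],"roll":0,"gripper":255},{"dp":[2,0,0],"roll":0,"gripper":255}]' >/dev/null
python3 ok.py 4 && python3 -m crank '[{"dp":[1,0,0],"roll":0,"gripper":255},{"dp":[1,0,0],"roll":0,"gripper":255}]' >/dev/null
python3 ok.py 4 && python3 -m crank '[{"dp":[1,0,0],"roll":0,"gripper":255},{"dp":[1,0,0],"roll":0,"gripper":255}]' >/dev/null
python3 ok.py 4 && python3 -m crank '[{"dp":[1,0,0],"roll":0,"gripper":255},{"dp":[1,0,0],"roll":0,"gripper":255}]' >/dev/null
python3 ok.py 4 && python3 -m crank '[{"dp":[1,0,0],"roll":0,"gripper":255},{"dp":[1,0,0],"roll":0,"gripper":255}]' >/dev/null
python3 ok.py 4
python3 - <<'E'
from fit2 import *
v=np.array([588.0,-226.,.213]);p,R,s=pose();print(inv(v,p),s["force"])
E
```

```text
[ 556.9 -304.8  120.4] [ 0.3 -1.1 -0.4]
[ 557.2 -306.2  120.4] [-0.1  1.3 -0.1]
[ 557.7 -308.3  120.4] [-0.5 -0.4 -0. ]
[ 557.8 -308.8  120.5] [-0.7  3.9  0.6]
[ 557.8 -308.8  120.5] [-0.7  3.9  0.6]
[ 557.8 -308.8  120.5] [-0.7  3.9  0.6]
[ 557.8 -308.8  120.5] [-0.7  3.9  0.6]
[ 588.47 -225.83    0.21] [-1.07  0.56 -0.01  0.92 -0.03 -0.41  0.17  0.12 -1.93 -2.26 -4.66 -1.79
  1.27]
flange [  0.91  -6.07 131.  ] [ -0.07  -6.61 145.  ]
[-46.99 -74.6  120.46] [-0.69  3.94  0.6 ]
```

```bash

python3 -m crank '[{"dp":[1,0,0],"roll":0,"gripper":255},{"dp":[1,0,0],"roll":0,"gripper":255}]' >/dev/null
python3 ok.py 12 && python3 -m crank '[{"dp":[1,0,0],"roll":0,"gripper":255},{"dp":[1,0,0],"roll":0,"gripper":255}]' >/dev/null
python3 ok.py 12 
python3 - <<'E'
from fit2 import *
v=np.array([588.0,-226.,.213]);p,R,s=pose();print(inv(v,p),s["force"])
E
```

```text
[ 557.9 -308.9  120.6] [-2.2  7.1  4.2]
[ 558.  -309.   120.7] [-4.  11.9  5.8]
[ 588.47 -225.83    0.21] [-1.07  0.56 -0.01  0.92 -0.03 -0.41  0.17  0.12 -1.93 -2.26 -4.66 -1.79
  1.27]
flange [  0.91  -6.07 131.  ] [ -0.07  -6.61 145.  ]
[-46.85 -74.77 120.7 ] [-3.97 11.86  5.83]
```

```bash
python3 -m crank '[{"dp":[-5,0,0],"roll":0,"gripper":255},{"dp":[-8,0,0],"roll":0,"gripper":255},{"dp":[-8,-30,0],"roll":0,"gripper":255},{"dp":[-8,-70,0],"roll":0,"gripper":255},{"dp":[-8,-110,0],"roll":0,"gripper":255},{"dp":[-8,-110,0],"roll":0,"gripper":255},{"dp":[-8,-110,0],"roll":0,"gripper":255}]'
python3 - <<'E'
from fit2 import *
v=np.array([588.0,-226.,.213])
W=eyes.capture("wrist");T=eyes.capture("top")
for n,p in (("w",W),("t",T)):
  for l,z in (("holder_fin",131),("cover_flange",131),("end_wall",110)): print(n,l,[(a["centre"],round(a["confidence"],2),inv(v,atz(p,a["centre"],z))) for a in models.spot_point(p,l)[:2]])
go(480,165,235,1.45)
E
```

```text
time_s: 27.62
eef_pos: [557.3, -304.0, 232.9]
ee_rot: [-0.55, 0.55, -0.442, 0.446]
force: [0.1, 0.2, -1.2]
grip_width: 0.0
[ 588.47 -225.83    0.21] [-1.07  0.56 -0.01  0.92 -0.03 -0.41  0.17  0.12 -1.93 -2.26 -4.66 -1.79
  1.27]
flange [  0.91  -6.07 131.  ] [ -0.07  -6.61 145.  ]
w holder_fin [([316.6, 289.7], 0.79, array([ -47.65, -108.81,  131.  ]))]
w cover_flange []
w end_wall [([377.2, 321.4], 0.94, array([  -1.07, -144.23,  110.  ]))]
t holder_fin [([514.4, 262.9], 0.97, array([ -42.09, -109.71,  131.  ])), ([145.8, 261.6], 0.58, array([ 79.53, 641.93, 131.  ]))]
t cover_flange [([400.1, 261.2], 0.61, array([ -1.64, 123.3 , 131.  ]))]
t end_wall [([518.3, 241.2], 0.58, array([   3.88, -139.04,  110.  ]))]
dp [-473.8   -4.8   23.7] roll -1.238 | yaw now 0.212 pos [ 556.5 -303.2  229.8] F [0.3 0.6 0.5] g 0.003 j6 -0.9 t 28.02
```

```bash
python3 -m crank '[{"dp":[-457,-10,102],"roll":-1.24,"gripper":150},{"dp":[-457,-10,102],"roll":-1.24,"gripper":150},{"dp":[-457,-10,102],"roll":-1.24,"gripper":150},{"dp":[-457,-10,102],"roll":-1.24,"gripper":150},{"dp":[-457,-10,102],"roll":-1.24,"gripper":150},{"dp":[-457,-10,102],"roll":-1.24,"gripper":150},{"dp":[-457,-10,102],"roll":-1.24,"gripper":150},{"dp":[-457,-10,102],"roll":-1.24,"gripper":150},{"dp":[-457,-10,102],"roll":-1.24,"gripper":150},{"dp":[-457,-10,102],"roll":-1.24,"gripper":150}]'
python3 -c "
from h import *
go(560,165,240,1.45)"
```

```text
time_s: 28.85
eef_pos: [559.4, 115.4, 239.4]
ee_rot: [-0.706, 0.706, -0.04, 0.04]
force: [0.3, -0.1, 0.5]
grip_width: 0.412
dp [-5.  -0.6 49.4] roll 0.008 | yaw now 1.458 pos [559.4 115.4 239.4] F [ 0.3 -0.1  0.5] g 0.412 j6 -1.46 t 28.85
```

```bash
python3 -m crank '[{"dp":[0,0,40],"roll":0.008,"gripper":150},{"dp":[0,0,50],"roll":0.008,"gripper":150},{"dp":[0,0,50],"roll":0.008,"gripper":150},{"dp":[0,0,50],"roll":0.008,"gripper":150},{"dp":[0,0,50],"roll":0.008,"gripper":150}]'
python3 - <<'E'
from h import *
W=eyes.capture("wrist");np.save("w7.npy",W,allow_pickle=True)
for l,z in (("plate_tab",135),("plate_mid",62),("stand",0)): print(l,[(a["centre"],round(a["confidence"],2),atz(W,a["centre"],z)) for a in models.spot_point(W,l)[:3]])
e=models.spot_in(W,"plate_mid");print(e[:3])
for u in ((468.4,177.3,116),(578,164,116),(523,170,153)): print(proj(W,u))
g=W["color"].astype(int);c,r=map(int,proj(W,(523,170,153)))
sub=cv2.resize(W["color"][:,:,::-1].mean(2).astype(np.uint8),None,fx=1,fy=1)
for rr in range(r-110,r+30,10): 
    if 0<=rr<480: print(rr,[(c-60+i,int(x)) for i,x in enumerate(sub[rr,c-60:c+60]) if i and abs(int(sub[rr,c-60+i])-int(sub[rr,c-61+i]))>20])
E
```

```text
time_s: 29.27
eef_pos: [565.8, 161.6, 239.2]
ee_rot: [-0.705, 0.706, -0.045, 0.045]
force: [-0.1, -0.1, -0.1]
grip_width: 0.411
plate_tab [([326.1, 169.7], 0.65, array([522.59552244, 171.10491427, 135.        ])), ([51.3, 42.4], 0.56, array([427.7419772 ,  18.73503551, 135.        ]))]
plate_mid [([114.5, 62.4], 0.63, array([426.89717483,  19.26883023,  62.        ]))]
stand [([325.8, 157.2], 0.85, array([522.85772424, 173.02294629,   0.        ]))]
[{'extent': [325.4, 165.0, 18.7, 166.8], 'confidence': 0.86}, {'extent': [407.9, 34.8, 69.1, 64.7], 'confidence': 0.81}, {'extent': [98.5, 54.0, 197.0, 108.1], 'confidence': 0.76}]
[324.80892043  82.49775282]
[325.36036885 244.97040661]
[324.84782631 173.34499633]
63 [(363, 133), (365, 104), (374, 67), (375, 38), (380, 90)]
73 [(352, 144), (354, 109)]
83 [(320, 249), (328, 166), (339, 127)]
93 [(320, 247), (328, 168), (329, 111)]
103 [(312, 141), (313, 106), (320, 248), (328, 169), (329, 111)]
113 [(301, 125), (320, 248), (328, 167), (352, 113)]
123 [(295, 240), (317, 196), (318, 139), (320, 243), (328, 166), (352, 113)]
133 [(294, 147), (295, 241), (317, 216), (318, 145), (320, 239), (328, 167), (351, 148), (352, 106)]
143 [(295, 247), (318, 133), (319, 160), (320, 230), (321, 173), (328, 146), (329, 167), (351, 134), (352, 109)]
153 [(295, 228), (333, 152), (351, 120)]
163 [(295, 193), (296, 239), (333, 156), (351, 115)]
173 [(295, 154), (296, 240), (333, 151), (351, 97), (382, 149), (383, 172)]
183 [(296, 247), (333, 152), (351, 94), (369, 167)]
193 [(296, 229), (333, 152), (351, 115), (353, 150)]
```

```bash
python3 - <<'E'
from h import *
W=np.load("w7.npy",allow_pickle=True).item()
a,b=atz(W,(324.2,88),116),atz(W,(324.2,143),116);d=b-a;print("plate yaw",np.arctan2(d[1],d[0]),a,b)
go(523,170.7,124.5,np.arctan2(d[1],d[0])+np.pi/2)
E
```

```text
plate yaw -0.12481301611952336 [471.68629737 176.48705225 116.        ] [506.38416406 172.1336773  116.        ]
dp [-43.7 115.    3.1] roll -0.003 | yaw now 1.443 pos [565.9 162.  239.5] F [-0.2 -0.2 -0.3] g 0.414 j6 -1.36 t 29.52
```

```bash
python3 -m crank '[{"dp":[-20,0,2],"roll":0,"gripper":150},{"dp":[-44,0,2.8],"roll":0,"gripper":150},{"dp":[-44,0,2.8],"roll":0,"gripper":150},{"dp":[-44,30,2.8],"roll":0,"gripper":150},{"dp":[-44,60,2.8],"roll":0,"gripper":150},{"dp":[-44,80,2.8],"roll":0,"gripper":150},{"dp":[-44,90,2.8],"roll":0,"gripper":150},{"dp":[-44,90,2.8],"roll":0,"gripper":150},{"dp":[-44,90,2.8],"roll":0,"gripper":150}]'
python3 ok.py 3 && python3 -m crank '[{"dp":[0,8,0],"roll":0,"gripper":150},{"dp":[0,16,0],"roll":0,"gripper":150},{"dp":[0,23,0],"roll":0,"gripper":150},{"dp":[0,23,0],"roll":0,"gripper":150}]'
python3 ok.py 3
python3 -c "
from h import *
go(523,170.3,125,1.446)"
```

```text
time_s: 30.27
eef_pos: [523.0, 171.1, 150.2]
ee_rot: [0.706, -0.706, 0.045, -0.045]
force: [0.1, -0.4, 0.4]
grip_width: 0.413
[523.  171.1 150.2] [ 0.1 -0.4  0.4]
time_s: 30.6
eef_pos: [521.8, 171.2, 125.0]
ee_rot: [-0.706, 0.706, -0.046, 0.044]
force: [-0.2, -0.5, -1.0]
grip_width: 0.409
[521.8 171.2 125. ] [-0.2 -0.5 -1. ]
dp [ 1.3 -0.  -0.8] roll -0.002 | yaw now 1.444 pos [521.8 171.2 125. ] F [-0.2 -0.5 -1. ] g 0.409 j6 -1.34 t 30.6
```

Close on the tab and lift straight out.

```bash
python3 -m crank '[{"dp":[1,-1,-0.8],"roll":0,"gripper":190},{"dp":[1,-1,-0.8],"roll":0,"gripper":220},{"dp":[1,-1,-0.8],"roll":0,"gripper":255},{"dp":[1,-1,-0.8],"roll":0,"gripper":255},{"dp":[1,-1,-0.8],"roll":0,"gripper":255},{"dp":[1,-1,-0.8],"roll":0,"gripper":255}]' 70
python3 -m crank '[{"dp":[0,-4,0],"roll":0,"gripper":255},{"dp":[0,-12,0],"roll":0,"gripper":255},{"dp":[0,-22,0],"roll":0,"gripper":255},{"dp":[0,-34,0],"roll":0,"gripper":255},{"dp":[0,-50,0],"roll":0,"gripper":255},{"dp":[0,-75,0],"roll":0,"gripper":255},{"dp":[0,-100,0],"roll":0,"gripper":255},{"dp":[0,-125,0],"roll":0,"gripper":255},{"dp":[0,-145,0],"roll":0,"gripper":255},{"dp":[0,-145,0],"roll":0,"gripper":255}]'
python3 - <<'E'
from fit2 import *
v=np.array([588.0,-226.,.213]);go(*w(v,(4,-64,285)),.213+np.pi/2)
W=eyes.capture("wrist");np.save("w8.npy",W,allow_pickle=True)
for l in ("plate_tab","plate_mid"): print(l,[(a["centre"],round(a["confidence"],2)) for a in models.spot_point(W,l)[:3]])
E
```

```text
time_s: 31.1
eef_pos: [523.9, 170.4, 128.1]
ee_rot: [0.706, -0.706, 0.044, -0.045]
force: [1.1, 0.3, 6.4]
grip_width: 0.097
time_s: 31.93
eef_pos: [524.4, 170.6, 277.2]
ee_rot: [0.706, -0.705, 0.042, -0.047]
force: [-0.3, -0.2, -1.5]
grip_width: 0.097
[ 588.47 -225.83    0.21] [-1.07  0.56 -0.01  0.92 -0.03 -0.41  0.17  0.12 -1.93 -2.26 -4.66 -1.79
  1.27]
flange [  0.91  -6.07 131.  ] [ -0.07  -6.61 145.  ]
dp [ 138.4   -7.5 -444.3] roll -0.34 | yaw now 1.444 pos [524.4 170.6 277.2] F [-0.3 -0.2 -1.5] g 0.097 j6 -1.34 t 31.93
plate_tab [([88.4, 113.6], 0.96), ([319.3, 304.8], 0.79), ([441.9, 42.2], 0.58)]
plate_mid [([418.4, 64.4], 0.88), ([136.0, 117.7], 0.72)]
```

```bash
python3 -m crank '[{"dp":[3,-10,-15],"roll":-0.02,"gripper":255},{"dp":[12,-15,-45],"roll":-0.04,"gripper":255},{"dp":[24,-15,-80],"roll":-0.07,"gripper":255},{"dp":[36,-15,-115],"roll":-0.1,"gripper":255},{"dp":[48,-15,-150],"roll":-0.13,"gripper":255},{"dp":[60,-15,-185],"roll":-0.16,"gripper":255},{"dp":[70,-15,-220],"roll":-0.18,"gripper":255},{"dp":[80,-15,-255],"roll":-0.2,"gripper":255},{"dp":[88,-15,-285],"roll":-0.22,"gripper":255},{"dp":[93,-15,-300],"roll":-0.23,"gripper":255}]'
python3 - <<'E'
from fit2 import *
v=np.array([588.0,-226.,.213]);go(*w(v,(4,-64,290)),.213+np.pi/2)
E
```

```text
time_s: 32.92
eef_pos: [577.1, -142.4, 285.2]
ee_rot: [0.707, -0.706, -0.035, 0.037]
force: [0.1, -0.4, -1.0]
grip_width: 0.096
[ 588.47 -225.83    0.21] [-1.07  0.56 -0.01  0.92 -0.03 -0.41  0.17  0.12 -1.93 -2.26 -4.66 -1.79
  1.27]
flange [  0.91  -6.07 131.  ] [ -0.07  -6.61 145.  ]
dp [  13.5   -5.  -147.4] roll -0.112 | yaw now 1.672 pos [ 577.1 -142.4  285.2] F [ 0.1 -0.4 -1. ] g 0.096 j6 -2.11 t 32.92
```

```bash
python3 -m crank '[{"dp":[2,0,-20],"roll":-0.03,"gripper":255},{"dp":[4,0,-50],"roll":-0.06,"gripper":255},{"dp":[8,0,-85],"roll":-0.09,"gripper":255},{"dp":[11,0,-115],"roll":-0.112,"gripper":255},{"dp":[13,0,-138],"roll":-0.112,"gripper":255},{"dp":[13.5,0,-147],"roll":-0.112,"gripper":255},{"dp":[13.5,0,-147],"roll":-0.112,"gripper":255},{"dp":[13.5,0,-147],"roll":-0.112,"gripper":255},{"dp":[13.5,0,-147],"roll":-0.112,"gripper":255}]'
python3 - <<'E'
from fit2 import *
v=np.array([588.0,-226.,.213]);go(*w(v,(4,-64,290)),.213+np.pi/2)
p,R,s=pose();print(inv(v,p))
W=eyes.capture("wrist");np.save("w9.npy",W,allow_pickle=True)
for l,q in (("guide_mouth",(45,-64,90)),("end_wall",(0,-144,110)),("rim",(-67,-45,110)),("plate_tab",(4,-64,290)),("plate_mid",(4,-64,220))): print(l,[(a["centre"],round(a["confidence"],2)) for a in models.spot_point(W,l)[:3]],proj(W,w(v,q)))
S=eyes.capture("side");np.save("s9.npy",S,allow_pickle=True)
for l,q in (("guide_mouth",(45,-64,90)),("plate_tab",(4,-64,293)),("plate_mid",(4,-64,220)),("holder_fin",(-47,-109,131))): print(l,[(a["centre"],round(a["confidence"],2)) for a in models.spot_point(S,l)[:3]],proj(S,w(v,q)))
E
```

```text
time_s: 33.67
eef_pos: [606.3, -282.3, 287.3]
ee_rot: [0.703, -0.703, -0.076, 0.077]
force: [0.3, 0.1, -1.5]
grip_width: 0.098
[ 588.47 -225.83    0.21] [-1.07  0.56 -0.01  0.92 -0.03 -0.41  0.17  0.12 -1.93 -2.26 -4.66 -1.79
  1.27]
flange [  0.91  -6.07 131.  ] [ -0.07  -6.61 145.  ]
dp [-2.  -2.7 -5.1] roll 0.003 | yaw now 1.787 pos [ 606.3 -282.3  287.3] F [ 0.3  0.1 -1.5] g 0.098 j6 -2.4 t 33.67
[  5.99 -58.88 287.28]
guide_mouth [([316.9, 253.7], 0.85), ([538.3, 360.6], 0.57)] [314.05 251.39]
end_wall [([220.5, 207.2], 0.71)] [219.71 207.39]
rim [([338.8, 126.6], 0.9)] [337.34 125.65]
plate_tab [([318.3, 303.4], 0.58)] [308.11 299.21]
plate_mid [([548.5, 211.5], 0.74)] [311.34 249.49]
guide_mouth [([402.0, 349.3], 0.67)] [402.82 350.26]
plate_tab [([228.1, 204.3], 0.72), ([250.5, 258.6], 0.71), ([389.0, 258.6], 0.55)] [388.27 259.6 ]
plate_mid [([383.4, 298.1], 0.82), ([228.4, 226.4], 0.79), ([247.1, 284.2], 0.77)] [386.04 298.36]
holder_fin [([266.1, 177.8], 0.97)] [371.82 370.26]
```

```bash
python3 -m crank '[{"dp":[-2,0,-4],"roll":0.003,"gripper":255},{"dp":[-2,5,-4],"roll":0.003,"gripper":255},{"dp":[-2,15,-4],"roll":0.003,"gripper":255},{"dp":[-2,27,-4],"roll":0.003,"gripper":255},{"dp":[-2,38,-4],"roll":0.003,"gripper":255},{"dp":[-2,45,-4],"roll":0.003,"gripper":255},{"dp":[-2,45,-4],"roll":0.003,"gripper":255},{"dp":[-2,45,-4],"roll":0.003,"gripper":255}]'
python3 - <<'E'
from fit2 import *
v=np.array([588.0,-225.,.213]);p,R,s=pose();print(inv(v,p));go(*w(v,(4,-64,240)),.213+np.pi/2)
W=eyes.capture("wrist");np.save("w10.npy",W,allow_pickle=True)
for l,q in (("guide_mouth",(45,-64,90)),("end_wall",(0,-144,110)),("rim",(-67,-45,110))): print(l,[(a["centre"],round(a["confidence"],2)) for a in models.spot_point(W,l)[:3]],proj(W,w(v,q)))
g=W["color"].mean(2)
# near rim (x -64..-70) row edges, deck edge columns
u=proj(W,w(v,(-30,4,110)));r=int(u[1]);m=np.median(g[r-6:r+7],0);c=int(u[0]);print("deck edge pred",u,[(i,int(m[i]),int(m[i+1])) for i in range(c-15,c+15) if abs(m[i+1]-m[i])>15])
u=proj(W,w(v,(-67,-40,110)));c=int(u[0]);m=np.median(g[:,c-6:c+7],1);print("rim pred",proj(W,w(v,(-70,-40,110)))[1],proj(W,w(v,(-64,-40,110)))[1],[(i,int(m[i]),int(m[i+1])) for i in range(int(u[1])-18,int(u[1])+18) if abs(m[i+1]-m[i])>15])
E
```

```text
time_s: 34.88
eef_pos: [605.0, -288.1, 242.1]
ee_rot: [0.703, -0.703, -0.075, 0.075]
force: [-0.4, 0.1, -0.7]
grip_width: 0.091
[ 588.47 -225.83    0.21] [-1.07  0.56 -0.01  0.92 -0.03 -0.41  0.17  0.12 -1.93 -2.26 -4.66 -1.79
  1.27]
flange [  0.91  -6.07 131.  ] [ -0.07  -6.61 145.  ]
[  3.32 -65.28 242.09]
dp [0.7 2.1 1.3] roll -0.001 | yaw now 1.783 pos [ 605.  -288.1  242.1] F [-0.4  0.1 -0.7] g 0.091 j6 -2.4 t 34.88
guide_mouth [([321.3, 271.5], 0.94), ([254.7, 160.5], 0.33)] [321.44 270.65]
end_wall [([211.4, 222.3], 0.85), ([594.5, 229.6], 0.31)] [213.59 222.61]
rim [([349.5, 128.6], 0.93)] [349.08 128.28]
deck edge pred [416.19 181.69] [(404, 109, 177), (412, 182, 150), (413, 150, 89), (415, 99, 165)]
rim pred 123.75855127735412 132.74878223898344 [(128, 115, 155), (129, 155, 177), (131, 178, 150), (132, 150, 120)]
```

```bash
python3 -m crank '[{"dp":[0.7,0,1.3],"roll":0,"gripper":255},{"dp":[0.7,6,1.3],"roll":0,"gripper":255},{"dp":[0.7,12,1.3],"roll":0,"gripper":255},{"dp":[0.7,18,1.3],"roll":0,"gripper":255},{"dp":[0.7,22,1.3],"roll":0,"gripper":255},{"dp":[0.7,22,1.3],"roll":0,"gripper":255}]' >/dev/null
python3 ok.py 4 && python3 -m crank '[{"dp":[0,5,0],"roll":0,"gripper":255},{"dp":[0,10,0],"roll":0,"gripper":255},{"dp":[0,10,0],"roll":0,"gripper":255}]' >/dev/null
python3 ok.py 4 && python3 -m crank '[{"dp":[0,4,0],"roll":0,"gripper":255},{"dp":[0,8,0],"roll":0,"gripper":255},{"dp":[0,8,0],"roll":0,"gripper":255}]' >/dev/null
python3 ok.py 4 && python3 -m crank '[{"dp":[0,4,0],"roll":0,"gripper":255},{"dp":[0,8,0],"roll":0,"gripper":255},{"dp":[0,8,0],"roll":0,"gripper":255}]' >/dev/null
python3 ok.py 4
python3 - <<'E'
from fit2 import *
v=np.array([588.0,-225.,.213]);p,R,s=pose();print(inv(v,p),s["time_s"],s["wrist_torque"])
E
```

```text
[ 605.2 -286.5  218.9] [-0.2 -0.2 -1.9]
[ 605.3 -286.5  209.1] [-0.5  0.  -2.1]
[ 605.3 -286.6  201.4] [ 0.3  0.2 -1.9]
[ 605.3 -286.5  193.4] [-0.3  1.4 -1.9]
[ 588.47 -225.83    0.21] [-1.07  0.56 -0.01  0.92 -0.03 -0.41  0.17  0.12 -1.93 -2.26 -4.66 -1.79
  1.27]
flange [  0.91  -6.07 131.  ] [ -0.07  -6.61 145.  ]
[  3.89 -63.8  193.35] 36.3333 [-0.   -0.04  0.02]
```

```bash
python3 -m crank '[{"dp":[0,6,0],"roll":0,"gripper":255},{"dp":[0,12,0],"roll":0,"gripper":255},{"dp":[0,18,0],"roll":0,"gripper":255},{"dp":[0,20,0],"roll":0,"gripper":255},{"dp":[0,20,0],"roll":0,"gripper":255}]' >/dev/null
python3 ok.py 5 && python3 -m crank '[{"dp":[0,6,0],"roll":0,"gripper":255},{"dp":[0,12,0],"roll":0,"gripper":255},{"dp":[0,18,0],"roll":0,"gripper":255},{"dp":[0,20,0],"roll":0,"gripper":255},{"dp":[0,20,0],"roll":0,"gripper":255}]' >/dev/null
python3 ok.py 5 && python3 -m crank '[{"dp":[0,5,0],"roll":0,"gripper":255},{"dp":[0,10,0],"roll":0,"gripper":255},{"dp":[0,15,0],"roll":0,"gripper":255},{"dp":[0,20,0],"roll":0,"gripper":255},{"dp":[0,20,0],"roll":0,"gripper":255}]' >/dev/null
python3 ok.py 5
```

```text
[ 605.3 -286.5  173.4] [ 0.1  0.3 -1.8]
[ 605.3 -286.5  153.5] [ 0.2  0.  -3.1]
[ 605.1 -286.4  132.9] [ 0.3  0.3 -1.8]
```

```bash
python3 -m crank '[{"dp":[0,2,0],"roll":0,"gripper":255},{"dp":[0,4,0],"roll":0,"gripper":255},{"dp":[0,4,0],"roll":0,"gripper":255}]' >/dev/null
python3 fz.py 2 && python3 -m crank '[{"dp":[0,1,0],"roll":0,"gripper":255},{"dp":[0,1,0],"roll":0,"gripper":255}]' >/dev/null
python3 fz.py 2 && python3 -m crank '[{"dp":[0,1,0],"roll":0,"gripper":255},{"dp":[0,1,0],"roll":0,"gripper":255}]' >/dev/null
python3 fz.py 2 && python3 -m crank '[{"dp":[0,1,0],"roll":0,"gripper":255},{"dp":[0,1,0],"roll":0,"gripper":255}]' >/dev/null
python3 fz.py 2 && python3 -m crank '[{"dp":[0,1,0],"roll":0,"gripper":255},{"dp":[0,1,0],"roll":0,"gripper":255}]' >/dev/null
python3 fz.py 2 && python3 -m crank '[{"dp":[0,1,0],"roll":0,"gripper":255},{"dp":[0,1,0],"roll":0,"gripper":255}]' >/dev/null
python3 fz.py 2
```

```text
[ 605.5 -286.7  130.1] [-0.   0.3 -1.3]
[ 605.6 -286.7  129.4] [-0.5 -0.3 -1.6]
[ 605.5 -286.7  128.3] [-0.2  0.4 -1.5]
[ 605.5 -286.7  127.2] [-0.9  0.7 -2. ]
[ 605.5 -286.7  126.2] [-0.5  0.9 -1.8]
[ 605.6 -286.9  126.1] [-1.6 -0.2  2.5]
```

```bash
python3 -m crank '[{"dp":[0,-0.5,0],"roll":0,"gripper":210},{"dp":[0,-0.5,0],"roll":0,"gripper":190},{"dp":[0,-0.5,0],"roll":0,"gripper":170},{"dp":[0,-0.5,0],"roll":0,"gripper":170},{"dp":[0,-10,0],"roll":0,"gripper":170},{"dp":[0,-30,0],"roll":0,"gripper":170},{"dp":[0,-60,0],"roll":0,"gripper":170},{"dp":[0,-95,0],"roll":0,"gripper":170},{"dp":[0,-130,0],"roll":0,"gripper":170},{"dp":[0,-150,0],"roll":0,"gripper":170}]'
python3 -m crank '[{"dp":[0,0,60],"roll":0,"gripper":170},{"dp":[-100,0,150],"roll":0,"gripper":170},{"dp":[-100,0,200],"roll":0,"gripper":170},{"dp":[-100,0,250],"roll":0,"gripper":170},{"dp":[-100,0,250],"roll":0,"gripper":170},{"dp":[-100,0,250],"roll":0,"gripper":170},{"dp":[-100,0,250],"roll":0,"gripper":170},{"dp":[-100,0,250],"roll":0,"gripper":170},{"dp":[-100,0,250],"roll":0,"gripper":170}]'
python3 - <<'E'
from fit2 import *
v=np.array([588.0,-225.,.213])
T=eyes.capture("top");S=eyes.capture("side")
for n,p in (("t",T),("s",S)):
  for l,q in (("plate_tab",(4,-64,133)),("plate_mid",(4,-64,60)),("holder_fin",(-47,-109,131)),("holder_mid",(-47,-109,74)),("cover_flange",(0,125,131)),("guide_mouth",(45,-64,90))): print(n,l,[(np.round(a["centre"],1),round(a["confidence"],2)) for a in models.spot_point(p,l)[:4]],proj(p,w(v,q)))
  for l in ("bottle","plain_rack","vial_box"): print(n,l,[(np.round(a["centre"],1),round(a["confidence"],2)) for a in models.spot_point(p,l)[:1]])
E
```

```text
time_s: 39.5
eef_pos: [605.9, -286.9, 280.8]
ee_rot: [-0.702, 0.705, 0.077, -0.073]
force: [0.1, -0.2, 0.4]
grip_width: 0.333
time_s: 40.25
eef_pos: [455.0, -62.7, 276.6]
ee_rot: [-0.703, 0.703, 0.076, -0.075]
force: [0.2, -0.6, -1.4]
grip_width: 0.332
[ 588.47 -225.83    0.21] [-1.07  0.56 -0.01  0.92 -0.03 -0.41  0.17  0.12 -1.93 -2.26 -4.66 -1.79
  1.27]
flange [  0.91  -6.07 131.  ] [ -0.07  -6.61 145.  ]
t plate_tab [(array([485.3, 244.2]), 0.84), (array([208.6, 319.9]), 0.8), (array([337.9, 326.4]), 0.63)] [487.59 244.46]
t plate_mid [(array([217.2, 321.8]), 0.89), (array([479.5, 252.8]), 0.74), (array([339.7, 325.9]), 0.6)] [475.57 250.63]
t holder_fin [(array([141.9, 257.7]), 0.94), (array([512.4, 267.2]), 0.62)] [514.16 265.25]
t holder_mid [(array([503.7, 271.2]), 0.83), (array([153. , 261.4]), 0.75)] [503.03 268.98]
t cover_flange [] [398.66 260.52]
t guide_mouth [(array([474.9, 230.6]), 0.63), (array([478.8, 247.7]), 0.36), (array([337.6, 190.9]), 0.2)] [476.03 230.05]
t bottle [(array([337.9, 191. ]), 0.82)]
t plain_rack [(array([268.8, 210.4]), 0.62)]
t vial_box [(array([205.5, 194.8]), 0.77)]
s plate_tab [(array([383.9, 342.8]), 0.79), (array([246.9, 256.4]), 0.76), (array([226.5, 207.9]), 0.57)] [383.44 339.46]
s plate_mid [(array([248.6, 285. ]), 0.94), (array([226.6, 228.1]), 0.63)] [381.64 370.91]
s holder_fin [] [371.6  369.79]
s holder_mid [(array([367. , 397.3]), 0.97), (array([268.3, 199.1]), 0.59)] [370.53 395.01]
s cover_flange [(array([325.1, 278.6]), 0.63)] [326.86 279.77]
s guide_mouth [(array([404.2, 354. ]), 0.77)] [402.59 349.85]
s bottle [(array([392.5, 278. ]), 0.77)]
s plain_rack [(array([347.1, 246.2]), 0.81)]
s vial_box [(array([336.1, 213.6]), 0.79)]
```

```bash
python3 -c "
from rig import ctrl
print(ctrl.finish_job())"
```

```text
the job is handed in; nothing more can be done
None
```

The bath is set up as asked and the job was handed in just after 40 s on the robot's clock; no verdict came back. The steps were done in the order given:

- **Cover:** pushed open until it met its stop, where the force rose to about 9 N.
- **Holder:** hooked on the near rim and lowered until it bore there. I released it, then pushed it under the ledge to the end wall, pressing to about 13 N with no further movement.
- **Plate:** the aluminium one went down the guide slot without side force. It reached the floor at the height expected from how it was gripped, and was then released.

**Last checks:** after the release, the networks in the top and side views put the plate, holder, cover and guide within about 5 px of where they should be. The three bystanders were within about 4 px of where they started, which is about the networks' scatter. The top view did not find the cover flange, but the side view showed it about 2 px from its fully open place. The side view missed the holder's fin and did not report the plate's centre in the bath, though it did find the holder's body and the plate's tab there.

**What disagreed:**
- **Finger length:** the closed fingertips reached only about 3 mm beyond the TCP, not the stated 22 mm. My first two cover pushes therefore passed over the flange without touching it. I corrected for this using the pictures and contact.
- **Viewed pictures:** I used all 12 views before the holder was hung. Everything after that was checked by forces, positions and network detections, not by eye.

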